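# Hold a temple inlay in register over its pocket

### The arm

A 7-joint arm with a two-finger parallel gripper is mounted at the origin on the work surface. World frame = base frame: x ahead of the robot, y to its left, z up, the work surface at z = 0. Lengths are in m, angles in rad, forces in N, time in s.
With the tool pointing down it reaches from about 0.4 to 0.85 m from the base axis. Payload 4.5 kg.
Tool frame: the origin (TCP) lies on the mounting face of the last link; the fingertips stand 166 mm ahead of it and the grasp point (between the pads) lies 147 mm ahead of it; y points along the fingers, z is the direction in which the jaws open and shut, and the axes are right-handed (so a half turn about y gives the same grasp; the last joint's range is limited). The gripper opens to 88 mm and grips with 3 to 60 N. Pads are 18 mm wide; open, the fingers measure 123 mm over their backs; the gripper's body (75 mm by 187 mm) begins 45 mm behind the grasp point.
Start: joints at [-1.306, 0.689, -0.195, 1.565, 0.157, 0.902, -0.215], TCP at [0.143, 0.608, 0.405] pointing down, gripper open.
Joint ranges: [-3.01, 3.01], [-0.46, 2.08], [-1.47, 1.51], [0.13, 2.56], [-1, 4.14], [0.04, 2.09], [-2.66, 2.66]. Speed limits (rad/s): [2.57, 2.57, 3.14, 3.14, 3.14, 3.14, 3.14].

### API

Orientations are given as a unit quaternion [x, y, z, w].
In Python, from plant import r gives the robot as it stands.
- The arm moves only by the tool arm_command, never from a script. Its argument "deltas" is a list of rows, each an object of numbers: "dx", "dy", "dz": the shift along the tool's x, y, z each as a share of 1000 mm, from -1 to 1; "wx", "wy", "wz": the turn, a rotation vector about the tool's x, y, z each as a share of 45 degrees, from -1 to 1. In form: [{"dx": .., "dy": .., "dz": .., "wx": .., "wy": .., "wz": ..}, ...]. A call has exactly 5 rows; each row is the pose to reach, as a shift and turn from the pose commanded when the call began, along the tool's axes at that moment; what a row does not reach only later rows make up. A row lasts 1/10 s, in which the tool goes at most 50 mm and 8.59 degrees, less where a joint would pass 70% of its speed; a pose out of reach is approached as far as the arm can. A call with a number of a shift or a turn outside -1 to 1 is refused whole. A call with a gripper value outside its range is refused whole. "claw" is the opening, from -1 (shut) to 1 (fully open), set as the call begins (left out, the last holds). The fingers move at their own pace and stop on an object; "grip_force" is the grip in N (left out, the last holds). Time passes only in rows, so rows that repeat a pose let the fingers close, or fill a call up. It gives the time, the measured TCP pose, the force and the opening at its end, in the units of the state.
- r.get_state(): the state, without advancing time (a new reading comes with each control period).
- r.snapshot(name): name is "scene" or "top" or "wrist"; returns the picture (384x512x3 uint8, red, green, blue); there is no depth.
- r.get_calibration(name): a dict with "vertical_fov" (degrees; the focal length in pixels is half the picture's height over the tangent of half this angle, whatever the lens; pixels are square), "cx", "cy" (the principal point, pixels), "k1" (the pictures are not rectified: a ray, as slopes to the right and down, at radius r is drawn at 1 + k1 r^2 times it, then the intrinsics apply), "R" (3x3) and "t" (3): a world point X has camera coordinates R X + t. Camera axes: x right, y down, z forward; pixel columns grow to the right and rows downward; lengths in m; the calibration is good to about 2 mm. A picture is of the moment at which its call begins: read the wrist's pose just before it. get_calibration takes no time and is no camera call; for the wrist camera it gives the pose at the moment of the call.
- r.finish_job(): hands the job in, once; it reports no verdict.
The state is a dict: "clock": time; "q": joint angles; "qd": joint speeds; "joint_torque": joint torques, N m; "tool_pos": TCP position; "eef_rot": TCP orientation; "contact_force": force on the tool from outside, world axes, zero at the start; "moment": the same for the moment, N m; "opening": opening from 0.0 (shut) to 1.0 (fully open).
Only numpy, scipy, OpenCV 4.12 (cv2) and the standard library are available. Lean on these libraries where they do the work, as an engineer would, in place of code of your own. Each camera call takes 0.05 s, during which the arm holds its last target.

### The job

The picture panel lies on the vacuum plate with the suction still shut off: first swing the red ball-valve lever round to fully open, in line with its pipe, so that the panel is pulled down flat. Then pick up the temple inlay from the grey mat, carry it over the carving-tool rack without bumping the rack or disturbing anything else, and stop with it about 10 mm above its pocket in the panel, level, squarely lined up and the same way up as the picture. It must never touch the panel, because the adhesive film in the pocket grabs at first contact; finish still holding it there, so that I can check the fit before it goes down.

Things in the scene. Friction and masses are not known exactly. Their poses are not given: they have to be found in the camera images.
- valve (a joint): quarter-turn lever of the vacuum ball valve, rad: 0 = closed (across the pipe), 1.571 = fully open (along the pipe). Grows counter-clockwise seen from above, about the upright axis through valve_stem. Starts closed or nearly (0 to 0.3). Stops at both ends; no spring; friction about 0.22 N m (3 N at the grip); stays where it is left.
- valve_stem (a point): point on the lever's upright hinge axis, 62 mm above the bench, at the height of the lever; frame of the vacuum plate (x and y as jig)
- lever_grip (a point): middle of the lever's red sleeve, 70 mm out from the hinge axis, moves with the lever; its -x points outwards along the lever. Sleeve 72 mm long (31 to 103 mm from the axis), 16 mm wide, 12 mm high, from 57 to 69 mm above the bench; free for 25 mm on both sides; the pipe under it when open is at most 36 mm high. Pinch it from above across its width.
- jig: fixed vacuum plate, aluminium block 170 x 210 x 32 mm (x, y, z), origin at the centre of its underside on the bench, yaw within 0.25. A brass pipe leaves the middle of its -y face: a 38 mm gauge (18 mm from the plate, 79 mm high), then the valve, its axis 172 mm from the plate's centre, then an elbow down. Closed, the lever points along the jig's -x; open, along its -y.
- panel: the picture panel, brown wood 150 x 190 x 12 mm (x, y, z), lying loose on the vacuum plate; origin at the centre of its underside. The picture's top (grey mountains with white peaks) is towards +x, its bottom (green grass strip) towards -x. Flat inlays already on it stand up to 4 mm proud, none within 8 mm of the pocket.
- pocket (a point): centre of the pocket at the level of the panel's upper face, 44 mm above the bench (10 mm from the panel's centre towards its bottom), axes as the panel. The pocket is 64 x 94 mm (x, y), 4 mm deep, its bottom lined with a white adhesive film.
- inlay: the temple inlay: light wood plate 60 x 90 x 6 mm (x, y, z) with a dark temple block in relief at its centre, 26 x 46 mm, its top 22 mm above the underside, 50 g. Origin: centre of its underside; picture top (brick-red roof line, small orange sun) towards +x, green strip towards -x. Grip the block from above across its 26 mm (x). Starts flat on the mat, +x within 0.45 rad of the robot's +x.
- inlay_top (a point): middle of the inlay's picture-top edge, 30 mm from its centre along +x, 6 mm above the underside, axes as the inlay
- mat: fixed grey felt mat 130 x 190 x 4 mm (x, y, z), origin at the centre of its underside on the bench; the inlay lies on it towards its -y end
- rack: fixed carving-tool rack standing between mat and vacuum plate, 200 x 60 mm (x, y), with six upright handles, tallest 125 mm above the bench; origin at the centre of its underside. Not to be bumped.
- tree_piece: bystander: small green tree inlay, 45 x 18 x 6 mm, on the mat's +y end; origin in its underside
- sun_piece: bystander: orange disc inlay, 30 mm diameter, 6 mm thick, on the mat's +y end; origin at the centre of its underside
- glue: bystander: white glue bottle, 54 mm diameter, 150 mm high, behind the vacuum plate; origin at the centre of its underside
- brush_can: bystander: metal can of brushes, 72 mm diameter, can 85 mm, brushes up to 172 mm high; origin at the centre of its underside
- wax_tin: bystander: low round tin with a white lid, 80 mm diameter, 45 mm high; origin at the centre of its underside
- tape: bystander: roll of brown tape lying flat, 100 mm diameter, 24 mm high, behind the valve; origin at the centre of its underside
- hammer: bystander: hammer 250 mm long lying at the back left; origin under its middle
Not all that is in view belongs to the job. What is shaped like the panel but purple is not meant.

How it is judged:
On the way, in this order (a step that is already met when the one before it is completed fails the run):
1. the vacuum valve is turned fully open while the inlay still lies on the mat (value of joint valve above 1.47 rad and distance of inlay from where it was at the start of the episode below 0.01 m), for 0.2 s.
2. the inlay is picked up, 30 mm or more above where it lay (height (world z) of inlay above 0.034 m and contact force between inlay and the fingers above 0.5 N), for 0.2 s.
At the end, for the whole second after the job is handed in: Valve within 0.12 rad of its open stop; inlay held still in the fingers, underside 3 to 20 mm above the panel face, centre within 6 mm of the pocket centre, yaw within 0.09 rad with picture tops the same way, level within 0.08 rad, touching neither panel nor plate; panel within 10 mm of its start (value of joint valve above 1.45 rad and z of inlay in the frame of pocket between 0.003 and 0.02 m and horizontal distance between inlay and pocket below 0.006 m and angle between the x axis of inlay and the x axis of pocket, either way round below 0.09 rad and x of inlay_top in the frame of pocket above 0 m and angle between inlay's own z axis and vertical below 0.08 rad and contact force between inlay and the fingers above 0.5 N and contact force between inlay and panel below 0.05 N and contact force between inlay and jig below 0.05 N and linear speed of inlay below 0.02 m/s and distance of panel from where it was at the start of the episode below 0.01 m); the arm keeps its last pose, push and grip.
It fails at once if the inlay touches the panel (contact force between inlay and panel above 0.2 N).
It fails at once if the tool rack is bumped (contact force between rack and anything else above 2 N).
It fails at once if the panel is shifted by more than 10 mm (distance of panel from where it was at the start of the episode above 0.01 m).
It fails at once if a bystander is moved by more than 30 mm (distance of any of tree_piece, sun_piece, glue, brush_can, wax_tin, tape, hammer from where it was at the start of the episode above 0.03 m).
It also fails if it takes over 70 s, if anything falls off the work surface, if the arm or the gripper's body presses on something with over 40 N, if the wrist force passes 120 N, or if a joint passes its speed limit or range.

## Working session

There is one attempt and no reset: what is moved stays moved. The work goes in short steps, Python scripts to look and compute and a tool call to move; the robot and the scene stay as the last step left them, time stands still between calls to the robot, and variables do not carry over. Pictures are saved under pics/ and viewed, and the job is handed in when it is done.

Besides the shell and the picture viewer there is one more tool, called after "Call:" by a JSON object that holds its "api" and its "payload". arm_command: Moves the arm, as the interface text tells. Shift numbers are shares of 1000 mm and turn numbers shares of 45 degrees, none past 1 either way. Its arguments: {"type":"object","properties":{"deltas":{"type":"array","items":{"type":"object","properties":{"dx":{"type":"number","minimum":-1,"maximum":1},"dy":{"type":"number","minimum":-1,"maximum":1},"dz":{"type":"number","minimum":-1,"maximum":1},"wx":{"type":"number","minimum":-1,"maximum":1},"wy":{"type":"number","minimum":-1,"maximum":1},"wz":{"type":"number","minimum":-1,"maximum":1}}}},"claw":{"type":"number"},"grip_force":{"type":"number"}},"required":["deltas"]}

```bash
ls; mkdir -p pics
python3 - <<'E'
from plant import r
import cv2,numpy as np
s=r.get_state()
for k in s: print(k,np.round(s[k],4))
for n in ["scene","top","wrist"]:
    c=r.get_calibration(n); print(n,{k:np.round(v,4).tolist() for k,v in c.items()})
    im=r.snapshot(n); np.save(f'pics/{n}0.npy',im); cv2.imwrite(f'pics/{n}0.png',cv2.resize(im[:,:,::-1],(768,576),interpolation=cv2.INTER_CUBIC))
E
```

```text
pics
clock 0.0
q [-1.3062  0.69   -0.1945  1.5664  0.1573  0.9025 -0.2151]
qd [-0.0018  0.0007  0.0003  0.0009  0.0004 -0.0009 -0.0012]
joint_torque [-2.00000e-04 -5.27566e+01 -1.26730e+00 -1.53431e+01 -5.27000e-02
  6.40000e-03  2.00000e-04]
tool_pos [0.1429 0.6081 0.4039]
eef_rot [ 0.7031 -0.0814  0.0814 -0.7017]
contact_force [-0.568  -0.4951  0.54  ]
moment [0.0177 0.0171 0.0079]
opening 1.0011
scene {'vertical_fov': 51.3567, 'cx': 258.8822, 'cy': 186.6267, 'k1': -0.0904, 'R': [[-0.2201, 0.9754, 0.0155], [0.6309, 0.1544, -0.7603], [-0.744, -0.1575, -0.6493]], 't': [0.0107, -0.2906, 1.5291]}
top {'vertical_fov': 53.5887, 'cx': 257.0218, 'cy': 190.6097, 'k1': -0.0974, 'R': [[-0.0261, -0.9997, 0.0029], [-0.9826, 0.0252, -0.184], [0.1839, -0.0076, -0.9829]], 't': [0.0881, 0.5312, 0.9184]}
wrist {'vertical_fov': 66.7519, 'cx': 254.793, 'cy': 193.9404, 'k1': -0.0346, 'R': [[0.2289, 0.9734, -0.0028], [0.9381, -0.2198, 0.2675], [0.2598, -0.0639, -0.9636]], 't': [-0.6242, -0.0374, 0.3894]}
```

View pics/scene0.png

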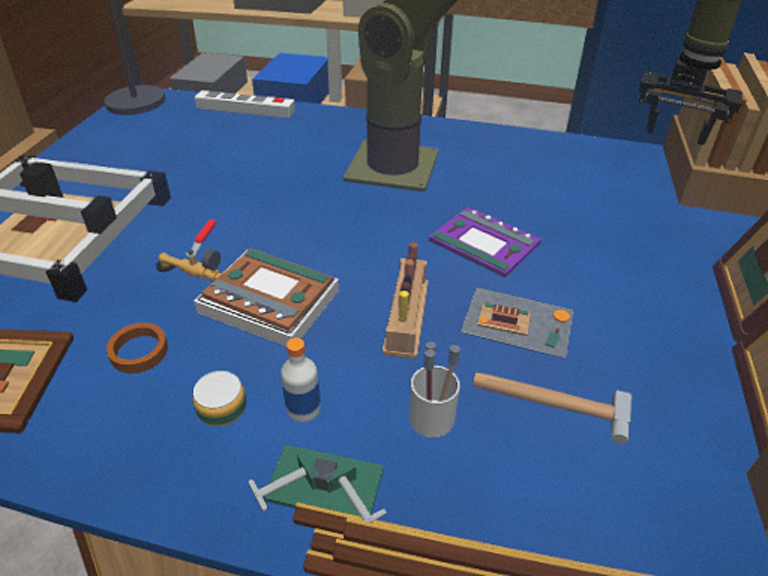

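View pics/top0.png

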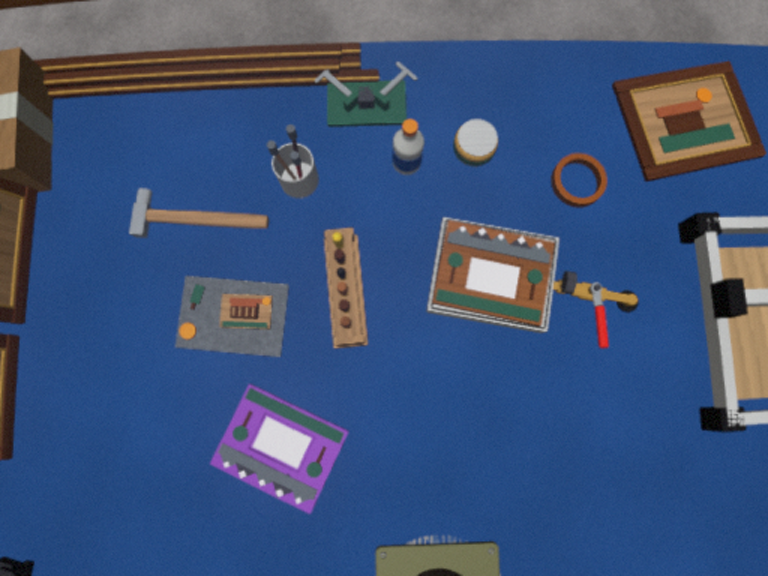

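View pics/wrist0.png

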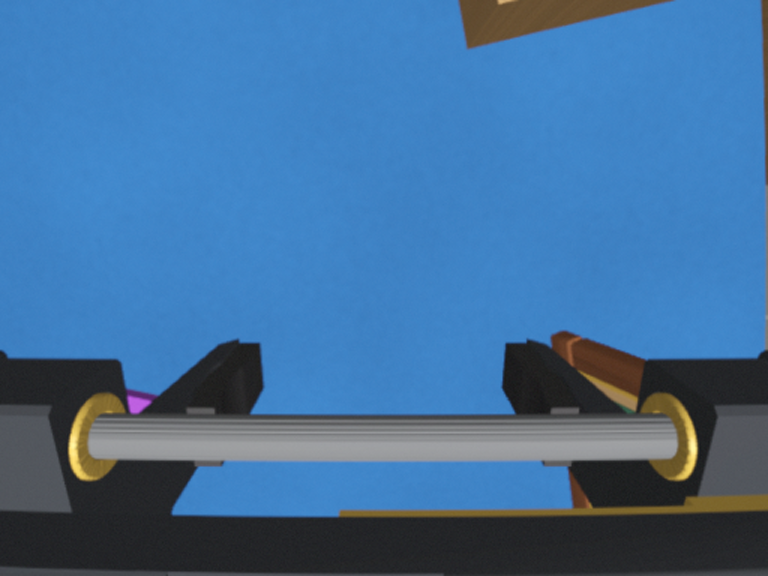

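The top view (up is +x, left is +y) shows these items, with pixels in the 768x576 view:
- **Panel candidates:** the brown panel on the plate at (493,275), and a purple one at (280,450), which is ruled out.
- **Inlay candidates:** the temple on the grey mat at (246,311), and framed temple pictures at (685,120) and the left edge, which are not on the mat.
- **Lever:** red, at (601,326), with its stem at (597,290).

I choose the brown panel, the mat temple and the red lever. Next I'll measure them and check with a crop.

```bash
cat > h.py <<'E'
import numpy as np,cv2
from scipy.spatial.transform import Rotation as Ro
def K(c,h=384):
    f=h/2/np.tan(np.radians(c['vertical_fov'])/2)
    return np.array([[f,0,c['cx']],[0,f,c['cy']],[0,0,1]]),np.array([c['k1'],0,0,0,0.])
def rays(c,px):
    k,d=K(c); u=cv2.undistortPoints(np.asarray(px,float).reshape(-1,1,2),k,d).reshape(-1,2)
    R=np.array(c['R']);t=np.array(c['t']); v=np.c_[u,np.ones(len(u))]@R
    return -R.T@t,v
def onplane(c,px,z):
    o,v=rays(c,px); return o+v*((z-o[2])/v[:,2])[:,None]
def tri(c1,p1,c2,p2):
    o1,v1=rays(c1,[p1]);o2,v2=rays(c2,[p2])
    A=np.c_[v1[0],-v2[0]];s=np.linalg.lstsq(A,o2-o1,rcond=None)[0]
    a=o1+s[0]*v1[0];b=o2+s[1]*v2[0];return (a+b)/2,np.linalg.norm(a-b)
def proj(c,X):
    k,d=K(c);R=np.array(c['R']);t=np.array(c['t'])
    return cv2.projectPoints(np.asarray(X,float).reshape(-1,3),cv2.Rodrigues(R)[0],t,k,d)[0].reshape(-1,2)
def blobs(mask,amin=15):
    cs,_=cv2.findContours(mask.astype(np.uint8),cv2.RETR_EXTERNAL,cv2.CHAIN_APPROX_NONE)
    return sorted([c for c in cs if cv2.contourArea(c)>amin],key=cv2.contourArea,reverse=True)
E
python3 - <<'E'
from h import *
from plant import r
im=np.load('pics/top0.npy')
def crop(x0,y0,x1,y1,n,s):
    cv2.imwrite(n,cv2.resize(im[y0:y1,x0:x1,::-1],None,fx=s,fy=s,interpolation=cv2.INTER_CUBIC))
a=im[175:245,110:200]; b=im[140:240,280:430]
A=cv2.resize(a,(720,560),interpolation=cv2.INTER_CUBIC)
cv2.imwrite('pics/c1.png',A[:,:,::-1]);cv2.imwrite('pics/c2.png',cv2.resize(b,(780,520),interpolation=cv2.INTER_CUBIC)[:,:,::-1])
hsv=cv2.cvtColor(im,cv2.COLOR_RGB2HSV);H,S,V=[hsv[...,i].astype(int) for i in range(3)]
for nm,m in dict(red=((H<4)|(H>176))&(S>180)&(V>120),white=(S<45)&(V>190)).items():
    for c in blobs(m): 
        if cv2.contourArea(c)<3000: print(nm,cv2.contourArea(c),np.round(cv2.minAreaRect(c)[0],1),np.round(cv2.minAreaRect(c)[1:][0],1),cv2.minAreaRect(c)[2])
E
```

```text
red 116.5 [400.8 217.4] [27.2  5.4] 83.6598129272461
white 681.0 [187.5 294.5] [33.5 21.9] 26.56505012512207
white 635.5 [328.2 184.9] [33.1 20.9] 11.888657569885254
white 136.0 [486.  253.1] [38.2  6. ] 83.2901611328125
white 133.0 [476.1 170.6] [30.2  6.2] 79.99201965332031
white 110.0 [495.  147.5] [ 5. 30.] 90.0
white 91.5 [504.  196.5] [ 7. 14.] 90.0
white 75.5 [502. 278.] [ 6. 18.] 90.0
white 22.5 [312.4  85.3] [ 6.8 14.3] 68.96248626708984
```

View pics/c1.png

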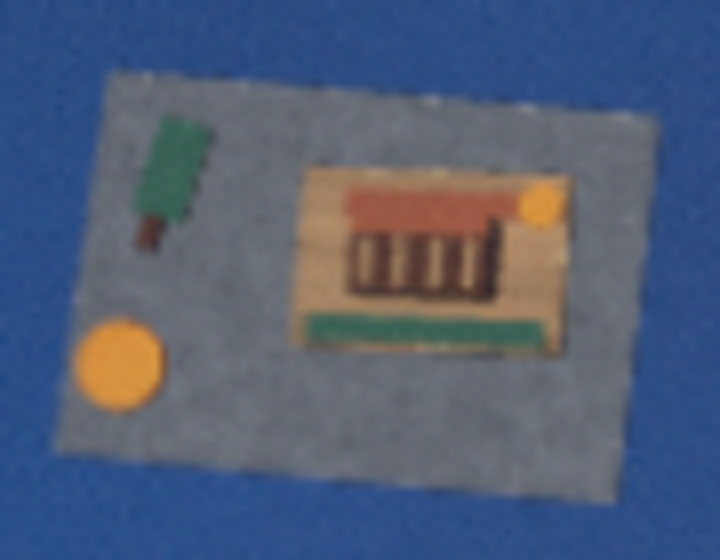

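View pics/c2.png

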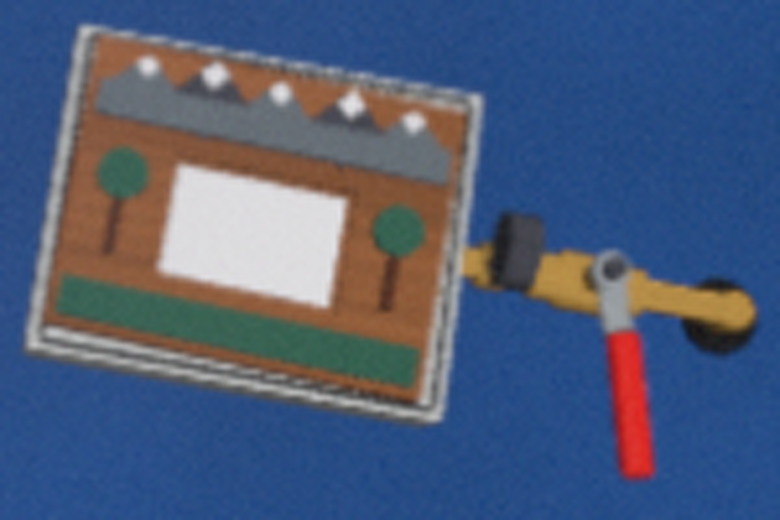

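The crops confirm both choices. The inlay on the mat has its roof and sun upward (+x). The panel's mountains are up and its white pocket sits at the centre. The lever points down (-x), so it is closed. Next I'll turn these into world positions.

```bash
cat > m.py <<'E'
from h import *
from plant import r
def quad(mask):
    c=max(blobs(mask),key=cv2.contourArea); 
    # 4 edges fitted from contour
    box=cv2.boxPoints(cv2.minAreaRect(c)); p=c.reshape(-1,2).astype(float); L=[]
    for i in range(4):
        a,b=box[i],box[(i+1)%4]; d=(b-a)/np.linalg.norm(b-a); n=np.array([-d[1],d[0]])
        s=(p-a)@d/np.linalg.norm(b-a); e=np.abs((p-a)@n); q=p[(s>.12)&(s<.88)&(e<max(3,.12*min(np.linalg.norm(box[1]-box[0]),np.linalg.norm(box[2]-box[1]))))]
        vx,vy,x,y=cv2.fitLine(q.astype(np.float32),cv2.DIST_HUBER,0,.01,.01).ravel(); L.append(np.cross([x,y,1],[x+vx,y+vy,1]))
    out=[]
    for i in range(4):
        X=np.cross(L[i-1],L[i]);out.append(X[:2]/X[2])
    return np.array(out)
def rect(W):
    c=W[:,:2].mean(0); e=[np.roll(W,-1,0)[i,:2]-W[i,:2] for i in range(4)]; l=[np.linalg.norm(x) for x in e]
    # long side along y of object; yaw so object x is within 90deg of world x
    i=int(l[1]+l[3]>l[0]+l[2]); d=e[i]/l[i]-e[i+2]/l[i+2]; 
    yaw=np.arctan2(d[1],d[0])-np.pi/2
    yaw=(yaw+np.pi/2)%np.pi-np.pi/2
    return c,yaw,np.round(np.array(l)*1000,1)
E
python3 - <<'E'
from m import *
for n in ['top','scene']:
    im=np.load(f'pics/{n}0.npy');c=r.get_calibration(n)
    hsv=cv2.cvtColor(im,cv2.COLOR_RGB2HSV);H,S,V=[hsv[...,i].astype(int) for i in range(3)]
    red=((H<5)|(H>175))&(S>170)&(V>100)
    for b in blobs(red):
        if n=='top' or cv2.contourArea(b)>60:
            (x,y),wh,a=cv2.minAreaRect(b)
            vx,vy,x0,y0=cv2.fitLine(b,cv2.DIST_L2,0,.01,.01).ravel()
            s=(b.reshape(-1,2)-[x0,y0])@[vx,vy]
            E=np.array([[x0+vx*s.min(),y0+vy*s.min()],[x0+vx*s.max(),y0+vy*s.max()]])
            print(n,'red',cv2.contourArea(b),(x,y),onplane(c,E,.067).round(4).tolist(),onplane(c,[[x,y]],.067).round(4))
    white=(S<50)&(V>170)
    m=np.zeros_like(white);
    if n=='top': sl=(slice(165,210),slice(300,355)); 
    else: sl=(slice(170,205),slice(160,200))
    m[sl]=white[sl]
    q=quad(m); print('pocket film',q.round(1).tolist()); 
    for z in(.040,.044): print(z,rect(onplane(c,q,z)))
    m[:]=0
    mm=(H<25)&(S>60)|((H>70)&(H<95)&(S>90))
    sl=(slice(190,225),slice(140,190)) if n=='top' else (slice(195,230),slice(310,360))
    m[sl]=mm[sl]; 
    m=cv2.morphologyEx(m.astype(np.uint8),cv2.MORPH_CLOSE,np.ones((7,7)))
    q=quad(m); print('inlay',q.round(1).tolist(),rect(onplane(c,q,.010)))
ct=r.get_calibration('top')
print('stem',onplane(ct,[[280+610/5.2-.4,140+267/5.2-.4]],.069))
p=[280,140]+np.array([[82,30],[482,96],[438,422],[28,348]])/5.2-.4
print('jig top',rect(onplane(ct,p,.032)))
E
```

```text
top red 120.5 (400.8231506347656, 217.4085235595703) [[0.4869, -0.2828, 0.067], [0.4186, -0.2845, 0.067]] [[ 0.4525 -0.2837  0.067 ]]
pocket film [[310.2, 191.3], [314.1, 171.6], [345.5, 177.9], [342.4, 198.2]]
0.04 (array([ 0.54596308, -0.10985377]), np.float64(-0.23353310897833568), array([53.2, 83.4, 54.4, 84.9]))
0.044 (array([ 0.54516946, -0.10905576]), np.float64(-0.23353310897833612), array([53. , 83. , 54.2, 84.5]))
inlay [[148.3, 195.6], [180.2, 197.4], [179.6, 216.7], [146.6, 216.2]] (array([0.50449126, 0.32197976]), np.float64(-0.05831612056648483), array([86.1, 51.4, 87.7, 55. ]))
pocket film [[162.8, 189.2], [173.5, 178.5], [198.9, 187.1], [187.6, 198.4]]
0.04 (array([ 0.54357937, -0.114235  ]), np.float64(-0.2295431998442805), array([52.9, 86.1, 54.3, 83.4]))
0.044 (array([ 0.54784163, -0.11210594]), np.float64(-0.2295431998442814), array([52.6, 85.6, 54. , 83. ]))
inlay [[318.3, 215.9], [322.4, 201.7], [352.7, 208.0], [350.6, 222.8]] (array([0.50487255, 0.3204695 ]), np.float64(-0.07066463925575972), array([60.2, 86. , 59.8, 88. ]))
stem [[ 0.51971318 -0.27905536  0.069     ]]
jig top (array([ 0.5541525 , -0.11529985]), np.float64(-0.1990523219076028), array([207.8, 170.2, 206.6, 166.7]))
```

```bash
cat >> h.py <<'E'
def T(s): return np.array(s['tool_pos']),Ro.from_quat(s['eef_rot'])
def down(phi):
    # tool y down, tool z at world angle phi
    z=np.array([np.cos(phi),np.sin(phi),0]);y=np.array([0,0,-1.]);return Ro.from_matrix(np.c_[np.cross(y,z),y,z])
def delta(s,tcp,phi):
    p,R=T(s);d=R.inv().apply(np.array(tcp)-p);w=(R.inv()*down(phi)).as_rotvec()
    return d.round(4).tolist(),(w/(np.pi/4)).round(4).tolist(),'rad',np.linalg.norm(w).round(3)
def info(s):
    p,R=T(s);M=R.as_matrix();g=p+.147*M[:,1]
    return dict(t=s['clock'],tcp=p.round(4),grasp=g.round(4),phi=np.arctan2(M[1,2],M[0,2]).round(4),ydir=M[:,1].round(4),F=np.round(s['contact_force'],2),op=round(float(s['opening']),3),q=np.round(s['q'],2))
E
python3 - <<'E'
from h import *
from plant import r
s=r.get_state();print(info(s));print(T(s)[1].as_matrix().round(3))
c=r.get_calibration('wrist');M=T(s)[1].as_matrix()
Rc=np.array(c['R']);pc=-Rc.T@np.array(c['t']);print('cam in tool',M.T@(pc-T(s)[0]),(Rc@M).round(3))
E
```

```text
{'t': 0.15, 'tcp': array([0.143 , 0.6082, 0.4041]), 'grasp': array([0.1429, 0.608 , 0.2571]), 'phi': np.float64(1.34), 'ydir': array([-2.0e-04, -1.3e-03, -1.0e+00]), 'F': array([-0.05, -0.02, -0.15]), 'op': 1.001, 'q': array([-1.31,  0.69, -0.19,  1.57,  0.16,  0.9 , -0.22])}
[[ 0.973 -0.     0.229]
 [-0.229 -0.001  0.973]
 [ 0.    -1.    -0.001]]
cam in tool [-0.06810301  0.0205105   0.00062917] [[ 0.     0.001  1.   ]
 [ 0.964 -0.267  0.   ]
 [ 0.267  0.964 -0.001]]
```

```bash
cat > d.py <<'E'
import sys;from h import *
from plant import r
s=r.get_state();print(info(s))
a=list(map(float,sys.argv[1:]))
if a: print(delta(s,a[:3],a[3]))
E
python3 d.py .36 .50 .40 .6
```

```text
{'t': 0.15, 'tcp': array([0.143 , 0.6082, 0.4041]), 'grasp': array([0.1429, 0.608 , 0.2571]), 'phi': np.float64(1.34), 'ydir': array([-2.0e-04, -1.3e-03, -1.0e+00]), 'F': array([-0.05, -0.02, -0.15]), 'op': 1.001, 'q': array([-1.31,  0.69, -0.19,  1.57,  0.16,  0.9 , -0.22])}
([0.236, 0.0042, -0.0557], [0.0016, 0.9422, 0.0008], 'rad', np.float64(0.74))
```

Call:
{"api": "arm_command", "payload": {"deltas": [{"dx":0.047,"dy":0.001,"dz":-0.011,"wy":0.188},{"dx":0.094,"dy":0.002,"dz":-0.022,"wy":0.376},{"dx":0.142,"dy":0.002,"dz":-0.033,"wy":0.564},{"dx":0.189,"dy":0.003,"dz":-0.044,"wy":0.752},{"dx":0.236,"dy":0.004,"dz":-0.055,"wy":0.942}], "claw": 0, "grip_force": 20}}

```text
invalid input at $.deltas[0]: expected keys dx, dy, dz, wx, wy, wz
```

```bash
python3 d.py .52 .32 .40 -.14
```

```text
{'t': 0.15, 'tcp': array([0.143 , 0.6082, 0.4041]), 'grasp': array([0.1429, 0.608 , 0.2571]), 'phi': np.float64(1.34), 'ydir': array([-2.0e-04, -1.3e-03, -1.0e+00]), 'F': array([-0.05, -0.02, -0.15]), 'op': 1.001, 'q': array([-1.31,  0.69, -0.19,  1.57,  0.16,  0.9 , -0.22])}
([0.433, 0.0044, -0.1943], [0.0013, 1.8844, 0.0014], 'rad', np.float64(1.48))
```

Call:
{"api": "arm_command", "payload": {"deltas": [{"dx":0.047,"dy":0.001,"dz":-0.011,"wx":0,"wy":0.188,"wz":0},{"dx":0.094,"dy":0.002,"dz":-0.022,"wx":0,"wy":0.376,"wz":0},{"dx":0.142,"dy":0.002,"dz":-0.033,"wx":0,"wy":0.564,"wz":0},{"dx":0.189,"dy":0.003,"dz":-0.044,"wx":0,"wy":0.752,"wz":0},{"dx":0.236,"dy":0.004,"dz":-0.055,"wx":0,"wy":0.942,"wz":0}], "claw": 0, "grip_force": 20}}

```text
clock: 0.65
tool_pos: [0.3616, 0.4998, 0.4006]
eef_rot: [0.625, -0.332, 0.332, -0.624]
contact_force: [1.3, 1.2, -0.6]
opening: 0.57
```

```bash
python3 d.py .52 .32 .40 -.14
```

```text
{'t': 0.65, 'tcp': array([0.3616, 0.4998, 0.4006]), 'grasp': array([0.3616, 0.4998, 0.2536]), 'phi': np.float64(0.5943), 'ydir': array([-2.e-04, -1.e-04, -1.e+00]), 'F': array([ 1.28,  1.2 , -0.56]), 'op': 0.57, 'q': array([-1.02,  0.68, -0.01,  1.6 ,  0.  ,  0.86, -0.43])}
([0.2376, 0.0006, 0.0306], [0.0003, 0.9349, 0.0], 'rad', np.float64(0.734))
```

Call:
{"api": "arm_command", "payload": {"deltas": [{"dx":0.047,"dy":0,"dz":0.006,"wx":0,"wy":0.187,"wz":0},{"dx":0.095,"dy":0,"dz":0.012,"wx":0,"wy":0.374,"wz":0},{"dx":0.142,"dy":0,"dz":0.018,"wx":0,"wy":0.561,"wz":0},{"dx":0.19,"dy":0,"dz":0.024,"wx":0,"wy":0.748,"wz":0},{"dx":0.237,"dy":0,"dz":0.03,"wx":0,"wy":0.935,"wz":0}]}}

```text
clock: 1.15
tool_pos: [0.5197, 0.3206, 0.4006]
eef_rot: [-0.464, 0.534, -0.534, 0.464]
contact_force: [0.4, 0.6, -0.3]
opening: 0.496
```

```bash
python3 d.py .54 .08 .40 -.86
```

```text
{'t': 1.15, 'tcp': array([0.5197, 0.3206, 0.4006]), 'grasp': array([0.5196, 0.3206, 0.2536]), 'phi': np.float64(-0.1402), 'ydir': array([-3.e-04, -0.e+00, -1.e+00]), 'F': array([ 0.36,  0.57, -0.32]), 'op': 0.496, 'q': array([-0.73,  0.68,  0.18,  1.63, -0.15,  0.85, -0.63])}
([0.2354, 0.0006, 0.0537], [0.0004, 0.9165, 0.0002], 'rad', np.float64(0.72))
```

Call:
{"api": "arm_command", "payload": {"deltas": [{"dx":0.047,"dy":0,"dz":0.011,"wx":0,"wy":0.183,"wz":0},{"dx":0.094,"dy":0,"dz":0.022,"wx":0,"wy":0.366,"wz":0},{"dx":0.141,"dy":0,"dz":0.032,"wx":0,"wy":0.549,"wz":0},{"dx":0.188,"dy":0,"dz":0.043,"wx":0,"wy":0.732,"wz":0},{"dx":0.235,"dy":0,"dz":0.054,"wx":0,"wy":0.916,"wz":0}]}}

```text
clock: 1.65
tool_pos: [0.5406, 0.0804, 0.4006]
eef_rot: [-0.246, 0.663, -0.663, 0.246]
contact_force: [0.3, 0.6, -0.2]
opening: 0.5
```

```bash
python3 d.py .50 -.15 .35 -1.5
```

```text
{'t': 1.65, 'tcp': array([0.5406, 0.0804, 0.4006]), 'grasp': array([0.5405, 0.0805, 0.2536]), 'phi': np.float64(-0.8591), 'ydir': array([-3.e-04,  2.e-04, -1.e+00]), 'F': array([ 0.33,  0.56, -0.18]), 'op': 0.5, 'q': array([-0.44,  0.62,  0.35,  1.83, -0.3 ,  0.75, -0.79])}
([0.1812, 0.0506, 0.148], [0.0004, 0.8161, 0.0002], 'rad', np.float64(0.641))
```

Call:
{"api": "arm_command", "payload": {"deltas": [{"dx":0.036,"dy":0.01,"dz":0.03,"wx":0,"wy":0.163,"wz":0},{"dx":0.072,"dy":0.02,"dz":0.059,"wx":0,"wy":0.326,"wz":0},{"dx":0.109,"dy":0.03,"dz":0.089,"wx":0,"wy":0.489,"wz":0},{"dx":0.145,"dy":0.04,"dz":0.118,"wx":0,"wy":0.652,"wz":0},{"dx":0.181,"dy":0.05,"dz":0.148,"wx":0,"wy":0.816,"wz":0}]}}

```text
clock: 2.15
tool_pos: [0.5011, -0.1498, 0.3502]
eef_rot: [-0.025, 0.707, -0.706, 0.025]
contact_force: [1.1, 0.0, 0.7]
opening: 0.497
```

```bash
python3 d.py .455 -.284 .35 -1.5
```

```text
{'t': 2.15, 'tcp': array([ 0.5011, -0.1498,  0.3502]), 'grasp': array([ 0.5011, -0.1497,  0.2032]), 'phi': np.float64(-1.4991), 'ydir': array([-1.e-04,  5.e-04, -1.e+00]), 'F': array([1.1 , 0.  , 0.69]), 'op': 0.497, 'q': array([-0.06,  0.68,  0.44,  1.95, -0.48,  0.62, -0.81])}
([0.0556, 0.0002, 0.1306], [0.0006, 0.0011, 0.0001], 'rad', np.float64(0.001))
```

Call:
{"api": "arm_command", "payload": {"deltas": [{"dx":0.014,"dy":0,"dz":0.033,"wx":0,"wy":0,"wz":0},{"dx":0.028,"dy":0,"dz":0.065,"wx":0,"wy":0,"wz":0},{"dx":0.042,"dy":0,"dz":0.098,"wx":0,"wy":0,"wz":0},{"dx":0.056,"dy":0,"dz":0.13,"wx":0,"wy":0,"wz":0},{"dx":0.056,"dy":0,"dz":0.13,"wx":0,"wy":0,"wz":0}]}}

```text
clock: 2.65
tool_pos: [0.4532, -0.2874, 0.3511]
eef_rot: [0.024, -0.705, 0.708, -0.024]
contact_force: [-0.1, -0.4, 0.4]
opening: 0.498
```

```bash
cat > w.py <<'E'
import sys,pickle;from h import *
from plant import r
s=r.get_state();c=r.get_calibration('wrist');im=r.snapshot('wrist');n=sys.argv[1]
np.save(f'pics/{n}.npy',im);pickle.dump((s,c),open(f'pics/{n}.pkl','wb'))
cv2.imwrite(f'pics/{n}.png',cv2.resize(im[:,:,::-1],(768,576),interpolation=cv2.INTER_CUBIC));print(info(s))
E
python3 w.py w1
```

```text
{'t': 2.65, 'tcp': array([ 0.4532, -0.2874,  0.3511]), 'grasp': array([ 0.4531, -0.2881,  0.2041]), 'phi': np.float64(-1.5032), 'ydir': array([-4.0e-04, -4.4e-03, -1.0e+00]), 'F': array([-0.09, -0.39,  0.4 ]), 'op': 0.498, 'q': array([ 0.24,  0.69,  0.41,  1.91, -0.43,  0.63, -0.59])}
```

View pics/w1.png

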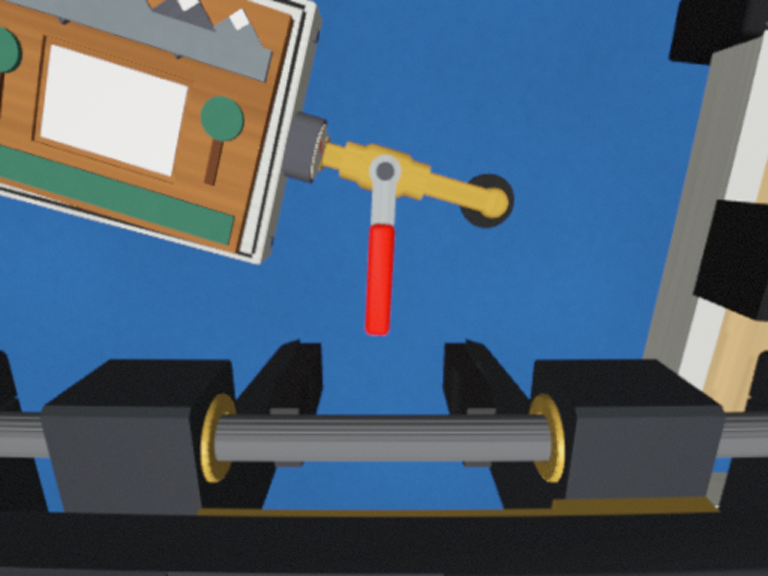

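The wrist view shows the red sleeve at (380,280), the stem at (385,170) and the pocket film at (113,112) in the 768-wide picture.

```bash
python3 - <<'E'
from m import *
import pickle
s,c=pickle.load(open('pics/w1.pkl','rb'));im=np.load('pics/w1.npy')
hsv=cv2.cvtColor(im,cv2.COLOR_RGB2HSV);H,S,V=[hsv[...,i].astype(int) for i in range(3)]
red=((H<5)|(H>175))&(S>170)&(V>100)
b=blobs(red)[0];ctr,wh,a=cv2.minAreaRect(b)
vx,vy,x0,y0=cv2.fitLine(b,cv2.DIST_L2,0,.01,.01).ravel();t=(b.reshape(-1,2)-[x0,y0])@[vx,vy]
E=np.array([[x0+vx*t.min(),y0+vy*t.min()],[x0+vx*t.max(),y0+vy*t.max()]]);W=onplane(c,E,.067);print(E,wh,W,np.linalg.norm(W[0]-W[1]))
st=onplane(c,[[385/1.5,170/1.5]],.069)[0];print('stem',st)
g=W.mean(0);d=g-st;print('grip',g,'dir',np.arctan2(d[1],d[0])%6.283,np.linalg.norm(d[:2]))
d=W[0]-W[1];print(np.arctan2(d[1],d[0]))
# pipe direction: elbow
el=onplane(c,[[494/1.5,202/1.5]],.03)[0];print('elbow',el)
m=np.zeros(S.shape,bool);sl=(slice(10,130),slice(10,135));m[sl]=((S<50)&(V>170))[sl]
q=quad(m);print(q.round(1).tolist())
print(rect(onplane(c,q,.040)))
# panel/jig edge: near edge bottom
E
python3 - <<'E'
import cv2,numpy as np
im=np.load('pics/w1.npy');cv2.imwrite('pics/w1c.png',cv2.resize(im[0:180,0:220,::-1],(770,630),interpolation=cv2.INTER_CUBIC)[:600])
E
```

```text
[[250.64384237 222.20057112]
 [254.63130072 149.7595297 ]] (15.68869400024414, 72.56733703613281) [[ 0.42054647 -0.2866991   0.067     ]
 [ 0.49032841 -0.28585671  0.067     ]] 0.06978702523632159
stem [ 0.52215492 -0.28547189  0.069     ]
grip [ 0.45543744 -0.2862779   0.067     ] dir 3.153487784131988 0.06672234418358167
-3.1295215012306716
elbow [ 0.50629122 -0.36119521  0.03      ]
[[27.1, 90.2], [33.9, 29.3], [124.2, 57.7], [113.0, 116.5]]
(array([ 0.54740793, -0.11193197]), np.float64(-0.2390548016064109), array([55.6, 85.6, 55.5, 85.2]))
```

View pics/w1c.png

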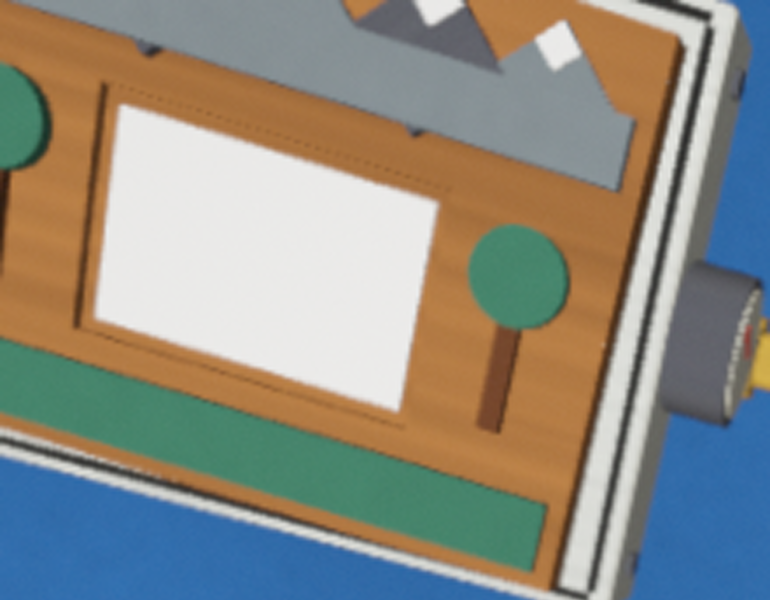

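```bash
python3 d.py .453 -.286 .21 -1.559
```

```text
{'t': 2.7, 'tcp': array([ 0.4545, -0.2846,  0.3508]), 'grasp': array([ 0.4544, -0.2848,  0.2038]), 'phi': np.float64(-1.4996), 'ydir': array([-3.0e-04, -1.3e-03, -1.0e+00]), 'F': array([-0.15,  1.7 , -0.64]), 'op': 0.504, 'q': array([ 0.23,  0.69,  0.4 ,  1.91, -0.43,  0.63, -0.59])}
([0.0015, 0.1408, 0.0011], [-0.0016, 0.0757, 0.0004], 'rad', np.float64(0.059))
```

Call:
{"api": "arm_command", "payload": {"deltas": [{"dx":0.001,"dy":0.035,"dz":0.001,"wx":0,"wy":0.04,"wz":0},{"dx":0.001,"dy":0.07,"dz":0.001,"wx":0,"wy":0.076,"wz":0},{"dx":0.001,"dy":0.105,"dz":0.001,"wx":0,"wy":0.076,"wz":0},{"dx":0.001,"dy":0.141,"dz":0.001,"wx":0,"wy":0.076,"wz":0},{"dx":0.001,"dy":0.141,"dz":0.001,"wx":0,"wy":0.076,"wz":0}]}}

```text
clock: 3.2
tool_pos: [0.4542, -0.2807, 0.206]
eef_rot: [-0.009, 0.709, -0.705, 0.004]
contact_force: [0.0, 1.0, -0.1]
opening: 0.502
```

```bash
python3 w.py w2
```

```text
{'t': 3.2, 'tcp': array([ 0.4542, -0.2807,  0.206 ]), 'grasp': array([ 0.4533, -0.2798,  0.059 ]), 'phi': np.float64(-1.5521), 'ydir': array([-0.0061,  0.0062, -1.    ]), 'F': array([ 0.  ,  1.04, -0.1 ]), 'op': 0.502, 'q': array([ 0.34,  0.92,  0.21,  1.98, -0.58,  0.32, -0.52])}
```

View pics/w2.png

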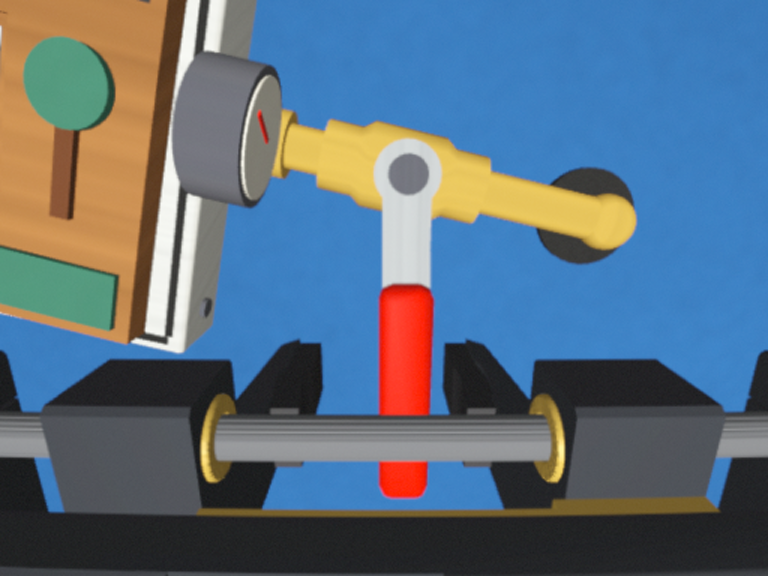

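The sleeve lies between the fingers, about 20 px right of centre; the stem is at (408,173). I'll re-measure the stem, then close.

```bash
python3 - <<'E'
from h import *
import pickle
s,c=pickle.load(open('pics/w2.pkl','rb'))
print(onplane(c,[[408/1.5,173/1.5]],.07),onplane(c,[[407/1.5,288/1.5],[404/1.5,495/1.5]],.067))
E
python3 d.py .453 -.285 .209 -1.559
```

```text
[[ 0.52214078 -0.28483891  0.07      ]] [[ 0.490921   -0.28577674  0.067     ]
 [ 0.42074944 -0.28724234  0.067     ]]
{'t': 3.25, 'tcp': array([ 0.4547, -0.2816,  0.2082]), 'grasp': array([ 0.4542, -0.2811,  0.0612]), 'phi': np.float64(-1.5526), 'ydir': array([-0.0033,  0.0038, -1.    ]), 'F': array([-1.01,  0.74,  0.  ]), 'op': 0.504, 'q': array([ 0.34,  0.91,  0.22,  1.98, -0.58,  0.32, -0.52])}
([0.0018, -0.0008, 0.0033], [0.0049, 0.0081, 0.0042], 'rad', np.float64(0.008))
```

Call:
{"api": "arm_command", "payload": {"deltas": [{"dx":0.001,"dy":0,"dz":0.004,"wx":0,"wy":0.008,"wz":0},{"dx":0.001,"dy":0,"dz":0.004,"wx":0,"wy":0.008,"wz":0},{"dx":0.001,"dy":0,"dz":0.004,"wx":0,"wy":0.008,"wz":0},{"dx":0.001,"dy":0,"dz":0.004,"wx":0,"wy":0.008,"wz":0},{"dx":0.001,"dy":0,"dz":0.004,"wx":0,"wy":0.008,"wz":0}], "claw": -1, "grip_force": 20}}

```text
clock: 3.75
tool_pos: [0.4543, -0.2871, 0.2108]
eef_rot: [0.003, -0.707, 0.707, -0.004]
contact_force: [0.1, 1.7, 6.7]
opening: 0.177
```

```bash
cat > arc.py <<'E'
from h import *
from plant import r
import sys
s=r.get_state();print(info(s));p,R=T(s)
c=np.array([.522,-.285]);v=p[:2]-c;print('radius',np.linalg.norm(v),'psi',np.arctan2(v[1],v[0])%6.2832)
for k in range(1,6):
    a=.14*k;ca,sa=np.cos(a),np.sin(a);n=c+np.array([[ca,-sa],[sa,ca]])@v
    print(R.inv().apply(np.r_[n,p[2]]-p).round(4),'wy',round(-a/(np.pi/4),3))
E
python3 arc.py
```

```text
{'t': 3.75, 'tcp': array([ 0.4543, -0.2871,  0.2108]), 'grasp': array([ 0.4545, -0.2871,  0.0638]), 'phi': np.float64(-1.5599), 'ydir': array([ 1.7e-03, -1.0e-04, -1.0e+00]), 'F': array([0.09, 1.66, 6.73]), 'op': 0.177, 'q': array([ 0.35,  0.91,  0.22,  1.97, -0.58,  0.32, -0.52])}
radius 0.0677287841582492 psi 3.173103760767528
[-0.0009  0.      0.0094] wy -0.178
[-0.003   0.      0.0187] wy -0.357
[-0.0065  0.      0.0275] wy -0.535
[-0.0111  0.      0.0358] wy -0.713
[-0.0168  0.      0.0433] wy -0.891
```

Call:
{"api": "arm_command", "payload": {"deltas": [{"dx":-0.001,"dy":0,"dz":0.009,"wx":0,"wy":-0.178,"wz":0},{"dx":-0.003,"dy":0,"dz":0.019,"wx":0,"wy":-0.357,"wz":0},{"dx":-0.0065,"dy":0,"dz":0.0275,"wx":0,"wy":-0.535,"wz":0},{"dx":-0.011,"dy":0,"dz":0.036,"wx":0,"wy":-0.713,"wz":0},{"dx":-0.017,"dy":0,"dz":0.043,"wx":0,"wy":-0.891,"wz":0}]}}

```text
clock: 4.25
tool_pos: [0.4712, -0.3298, 0.2108]
eef_rot: [-0.248, 0.663, -0.662, 0.248]
contact_force: [-1.1, 2.7, 7.4]
opening: 0.177
```

```bash
python3 arc.py
```

```text
{'t': 4.25, 'tcp': array([ 0.4712, -0.3298,  0.2108]), 'grasp': array([ 0.4711, -0.3296,  0.0638]), 'phi': np.float64(-0.855), 'ydir': array([-5.0e-04,  1.4e-03, -1.0e+00]), 'F': array([-1.11,  2.7 ,  7.44]), 'op': 0.177, 'q': array([ 0.47,  0.92,  0.11,  1.85, -0.25,  0.38, -0.09])}
radius 0.06769932827241533 psi 3.8641623443666293
[-0.0007 -0.      0.0094] wy -0.178
[-0.0028 -0.      0.0187] wy -0.357
[-0.0061 -0.      0.0276] wy -0.535
[-0.0106 -0.      0.0359] wy -0.713
[-0.0162 -0.0001  0.0435] wy -0.891
```

Call:
{"api": "arm_command", "payload": {"deltas": [{"dx":-0.001,"dy":0,"dz":0.009,"wx":0,"wy":-0.166,"wz":0},{"dx":-0.0025,"dy":0,"dz":0.0175,"wx":0,"wy":-0.331,"wz":0},{"dx":-0.005,"dy":0,"dz":0.0257,"wx":0,"wy":-0.497,"wz":0},{"dx":-0.009,"dy":0,"dz":0.0335,"wx":0,"wy":-0.662,"wz":0},{"dx":-0.014,"dy":0,"dz":0.041,"wx":0,"wy":-0.828,"wz":0}]}}

```text
clock: 4.75
tool_pos: [0.5083, -0.3513, 0.2108]
eef_rot: [-0.446, 0.55, -0.547, 0.446]
contact_force: [-11.6, 6.7, 10.7]
opening: 0.178
```

```bash
python3 arc.py; python3 w.py w3
python3 - <<'E'
from plant import r
import cv2,numpy as np
im=r.snapshot('top');np.save('pics/top1.npy',im);cv2.imwrite('pics/top1.png',cv2.resize(im[120:260,270:450,::-1],(720,560),interpolation=cv2.INTER_CUBIC))
E
```

```text
{'t': 4.75, 'tcp': array([ 0.5083, -0.3513,  0.2108]), 'grasp': array([ 0.5079, -0.351 ,  0.0638]), 'phi': np.float64(-0.205), 'ydir': array([-0.0025,  0.0019, -1.    ]), 'F': array([-11.6 ,   6.73,  10.73]), 'op': 0.178, 'q': array([ 0.54,  0.95, -0.02,  1.71,  0.03,  0.49,  0.3 ])}
radius 0.06766630987026635 psi 4.508411640139022
[-0.0007 -0.      0.0094] wy -0.178
[-0.0027 -0.      0.0187] wy -0.357
[-0.0059 -0.0001  0.0276] wy -0.535
[-0.0104 -0.0001  0.0359] wy -0.713
[-0.016  -0.0001  0.0436] wy -0.891
{'t': 4.75, 'tcp': array([ 0.5083, -0.3513,  0.2108]), 'grasp': array([ 0.5079, -0.351 ,  0.0638]), 'phi': np.float64(-0.205), 'ydir': array([-0.0025,  0.0019, -1.    ]), 'F': array([-11.6 ,   6.73,  10.73]), 'op': 0.178, 'q': array([ 0.54,  0.95, -0.02,  1.71,  0.03,  0.49,  0.3 ])}
```

View pics/w3.png

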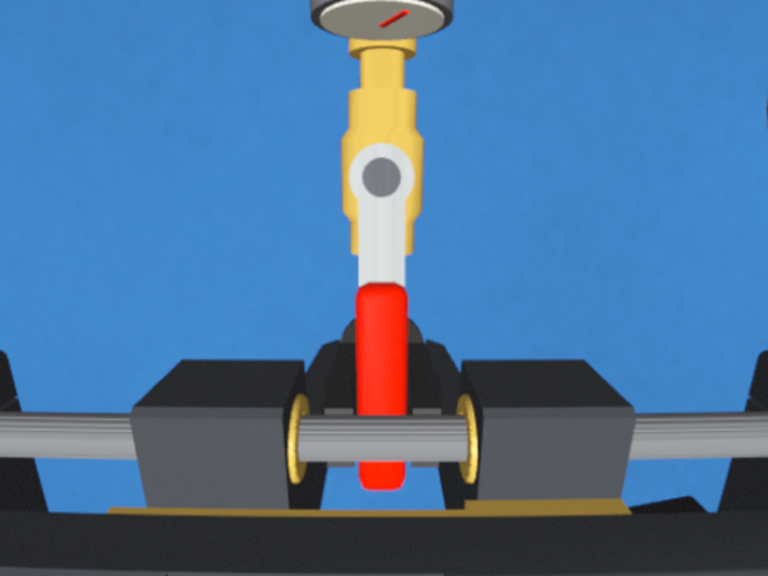

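The lever now lies in line with the pipe (stem (381,177), sleeve (381,385)). The 11.6 N reaction against about 3 N of friction says it is on the stop. I'll release it and rise.

Call:
{"api": "arm_command", "payload": {"deltas": [{"dx":0,"dy":0,"dz":0.001,"wx":0,"wy":0,"wz":0},{"dx":0,"dy":0,"dz":0.001,"wx":0,"wy":0,"wz":0},{"dx":0,"dy":0,"dz":0.001,"wx":0,"wy":0,"wz":0},{"dx":0,"dy":0,"dz":0.001,"wx":0,"wy":0,"wz":0},{"dx":0,"dy":0,"dz":0.001,"wx":0,"wy":0,"wz":0}]}}

```text
clock: 5.35
tool_pos: [0.5083, -0.3512, 0.2108]
eef_rot: [-0.445, 0.551, -0.548, 0.444]
contact_force: [-3.8, 4.4, 10.0]
opening: 0.174
```

Call:
{"api": "arm_command", "payload": {"deltas": [{"dx":0,"dy":0,"dz":0,"wx":0,"wy":0,"wz":0},{"dx":0,"dy":0,"dz":0,"wx":0,"wy":0,"wz":0},{"dx":0,"dy":0,"dz":0,"wx":0,"wy":0,"wz":0},{"dx":0,"dy":0,"dz":0,"wx":0,"wy":0,"wz":0},{"dx":0,"dy":0,"dz":0,"wx":0,"wy":0,"wz":0}], "claw": 0}}

```text
clock: 5.85
tool_pos: [0.5097, -0.3524, 0.2096]
eef_rot: [0.445, -0.55, 0.55, -0.445]
contact_force: [0.1, -0.3, 0.4]
opening: 0.501
```

Call:
{"api": "arm_command", "payload": {"deltas": [{"dx":0,"dy":-0.04,"dz":0,"wx":0,"wy":0,"wz":0},{"dx":0,"dy":-0.08,"dz":0,"wx":0,"wy":0,"wz":0},{"dx":0,"dy":-0.12,"dz":0,"wx":0,"wy":0,"wz":0},{"dx":0,"dy":-0.16,"dz":0,"wx":0,"wy":0,"wz":0},{"dx":0,"dy":-0.19,"dz":0,"wx":0,"wy":0,"wz":0}]}}

```text
clock: 6.35
tool_pos: [0.5098, -0.3525, 0.4024]
eef_rot: [0.444, -0.549, 0.551, -0.445]
contact_force: [0.6, -0.3, -0.1]
opening: 0.5
```

```bash
python3 w.py w4;python3 d.py .55 -.12 .40 -.235
```

```text
{'t': 6.35, 'tcp': array([ 0.5098, -0.3525,  0.4024]), 'grasp': array([ 0.5101, -0.3527,  0.2554]), 'phi': np.float64(-0.2106), 'ydir': array([ 0.0023, -0.0014, -1.    ]), 'F': array([ 0.6 , -0.28, -0.1 ]), 'op': 0.5, 'q': array([ 0.54,  0.68, -0.02,  1.59,  0.01,  0.87,  0.31])}
{'t': 6.4, 'tcp': array([ 0.5109, -0.3533,  0.4069]), 'grasp': array([ 0.5122, -0.3541,  0.2599]), 'phi': np.float64(-0.2108), 'ydir': array([ 0.0091, -0.0055, -0.9999]), 'F': array([ 0.36, -0.08,  2.84]), 'op': 0.5, 'q': array([ 0.54,  0.67, -0.02,  1.59,  0.01,  0.87,  0.31])}
([-0.2363, 0.006, -0.0106], [-0.0128, 0.0308, 0.0043], 'rad', np.float64(0.026))
```

View pics/w4.png

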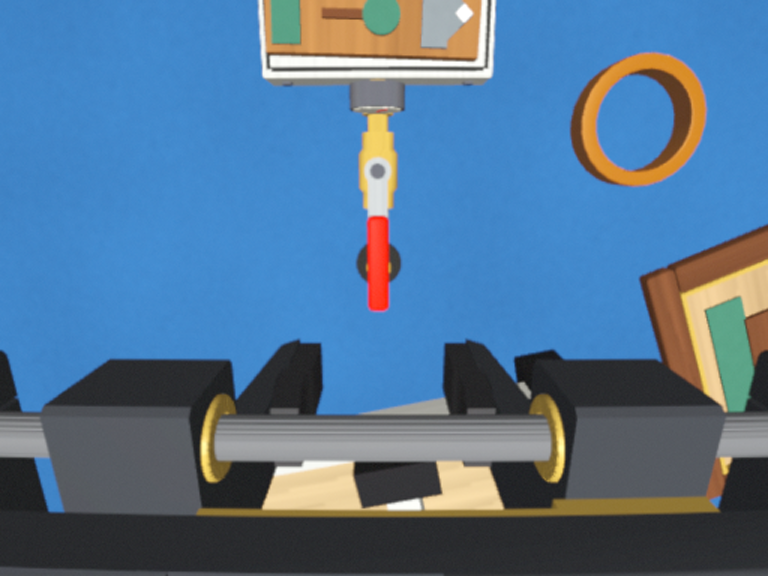

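The lever stays open, in line with the pipe. Next I'll look squarely at the pocket on the way to the mat.

```bash
python3 d.py .531 -.178 .40 -.235
```

```text
{'t': 6.4, 'tcp': array([ 0.5109, -0.3533,  0.4069]), 'grasp': array([ 0.5122, -0.3541,  0.2599]), 'phi': np.float64(-0.2108), 'ydir': array([ 0.0091, -0.0055, -0.9999]), 'F': array([ 0.36, -0.08,  2.84]), 'op': 0.5, 'q': array([ 0.54,  0.67, -0.02,  1.59,  0.01,  0.87,  0.31])}
([-0.1756, 0.0061, -0.0171], [-0.0128, 0.0308, 0.0043], 'rad', np.float64(0.026))
```

Call:
{"api": "arm_command", "payload": {"deltas": [{"dx":-0.045,"dy":0,"dz":-0.004,"wx":0,"wy":0.03,"wz":0},{"dx":-0.09,"dy":0,"dz":-0.009,"wx":0,"wy":0.03,"wz":0},{"dx":-0.13,"dy":0,"dz":-0.013,"wx":0,"wy":0.03,"wz":0},{"dx":-0.16,"dy":0,"dz":-0.016,"wx":0,"wy":0.03,"wz":0},{"dx":-0.176,"dy":0,"dz":-0.017,"wx":0,"wy":0.03,"wz":0}]}}

```text
clock: 6.9
tool_pos: [0.5302, -0.1734, 0.3995]
eef_rot: [-0.439, 0.555, -0.553, 0.44]
contact_force: [0.3, -0.4, 0.3]
opening: 0.499
```

Call:
{"api": "arm_command", "payload": {"deltas": [{"dx":0,"dy":0,"dz":0,"wx":0,"wy":0,"wz":0},{"dx":0,"dy":0,"dz":0,"wx":0,"wy":0,"wz":0},{"dx":0,"dy":0,"dz":0,"wx":0,"wy":0,"wz":0},{"dx":0,"dy":0,"dz":0,"wx":0,"wy":0,"wz":0},{"dx":0,"dy":0,"dz":0,"wx":0,"wy":0,"wz":0}]}}

```text
clock: 7.4
tool_pos: [0.5295, -0.1779, 0.3996]
eef_rot: [0.438, -0.555, 0.555, -0.438]
contact_force: [-0.4, 1.1, 0.1]
opening: 0.5
```

```bash
python3 w.py w5
```

```text
{'t': 7.4, 'tcp': array([ 0.5295, -0.1779,  0.3996]), 'grasp': array([ 0.5295, -0.1779,  0.2526]), 'phi': np.float64(-0.236), 'ydir': array([-2.e-04, -4.e-04, -1.e+00]), 'F': array([-0.43,  1.12,  0.08]), 'op': 0.5, 'q': array([ 0.24,  0.6 ,  0.01,  1.78, -0.01,  0.76,  0.01])}
```

View pics/w5.png

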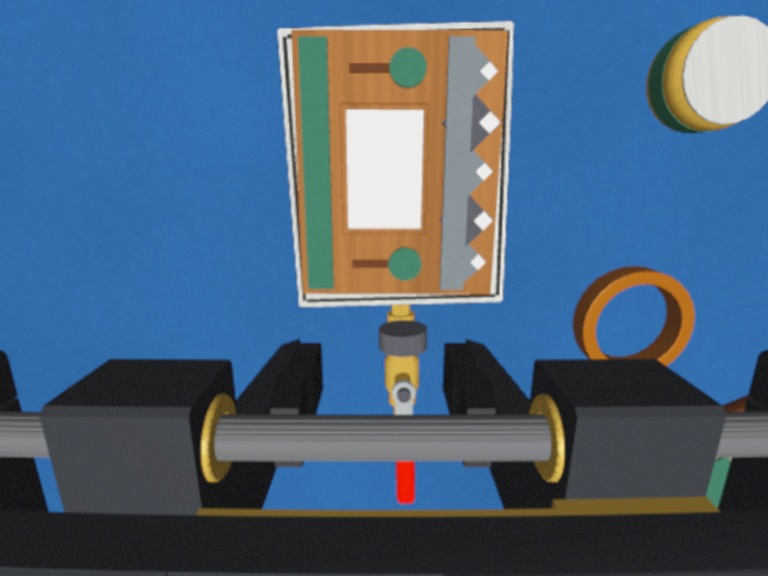

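The whole panel is in view: film centred at (385,168) in the 768-wide picture, mountains to the right (tool +z), grass to the left.

```bash
python3 - <<'E'
from m import *
import pickle
s,c=pickle.load(open('pics/w5.pkl','rb'));im=np.load('pics/w5.npy')
hsv=cv2.cvtColor(im,cv2.COLOR_RGB2HSV);H,S,V=[hsv[...,i].astype(int) for i in range(3)]
m=np.zeros(S.shape,bool);sl=(slice(65,160),slice(222,290));m[sl]=((S<50)&(V>170))[sl]
q=quad(m);print(q.round(1).tolist());print('film',rect(onplane(c,q,.040)))
# panel wood outline: orange-brown, fill
m[:]=0;sl=(slice(15,200),slice(190,338));w=(((H<20)&(S>100))|((H>60)&(H<95)&(S>80)));m[sl]=w[sl]
m=cv2.morphologyEx(m.astype(np.uint8),cv2.MORPH_CLOSE,np.ones((15,15)));m=cv2.morphologyEx(m,cv2.MORPH_OPEN,np.ones((9,9)))
q=quad(m);print(q.round(1).tolist());print('panel',rect(onplane(c,q,.044)))
cv2.imwrite('pics/w5c.png',cv2.resize(im[55:165,190:345,::-1],(775,550),interpolation=cv2.INTER_CUBIC))
E
python3 d.py .505 .252 .40 -.065
```

```text
[[230.5, 73.0], [281.6, 73.0], [279.7, 152.0], [232.3, 152.0]]
film (array([ 0.54731785, -0.11204179]), np.float64(-0.23549613289788596), array([55.5, 86.1, 55.2, 86.1]))
[[195.2, 20.0], [298.2, 20.0], [292.0, 194.0], [200.8, 194.0]]
panel (array([ 0.53719031, -0.10866469]), np.float64(-0.2450054736804752), array([106.7, 187. , 108.9, 187.2]))
{'t': 7.45, 'tcp': array([ 0.5296, -0.1776,  0.3996]), 'grasp': array([ 0.5296, -0.1776,  0.2526]), 'phi': np.float64(-0.2355), 'ydir': array([-1.e-04, -2.e-04, -1.e+00]), 'F': array([ 0.7 , -0.11, -0.11]), 'op': 0.497, 'q': array([ 0.23,  0.6 ,  0.01,  1.78, -0.01,  0.76,  0.01])}
([-0.412, -0.0005, -0.1241], [0.0, -0.2171, 0.0003], 'rad', np.float64(0.17))
```

View pics/w5c.png

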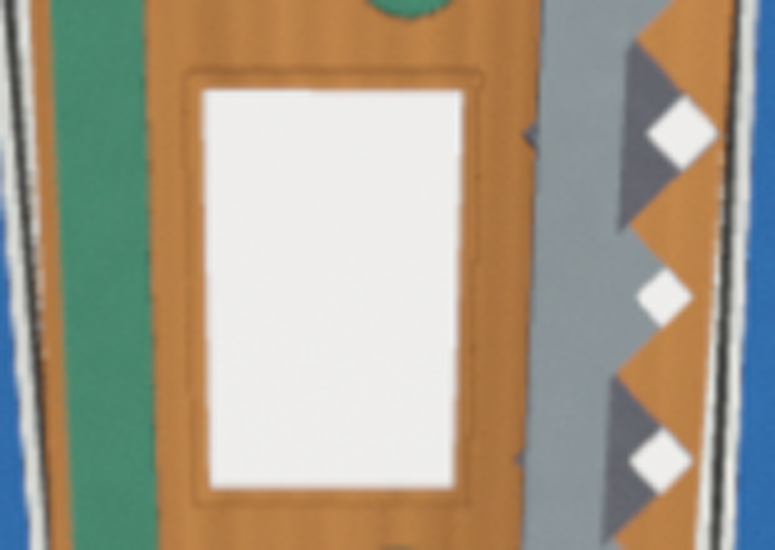

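Call:
{"api": "arm_command", "payload": {"deltas": [{"dx":-0.044,"dy":0,"dz":-0.013,"wx":0,"wy":-0.05,"wz":0},{"dx":-0.088,"dy":0,"dz":-0.026,"wx":0,"wy":-0.1,"wz":0},{"dx":-0.132,"dy":0,"dz":-0.04,"wx":0,"wy":-0.15,"wz":0},{"dx":-0.176,"dy":0,"dz":-0.053,"wx":0,"wy":-0.2,"wz":0},{"dx":-0.22,"dy":0,"dz":-0.066,"wx":0,"wy":-0.217,"wz":0}]}}

```text
clock: 7.95
tool_pos: [0.5164, 0.054, 0.3998]
eef_rot: [0.484, -0.515, 0.516, -0.484]
contact_force: [0.8, 0.2, 0.3]
opening: 0.496
```

```bash
python3 d.py .505 .252 .40 -.065
```

```text
{'t': 7.95, 'tcp': array([0.5164, 0.054 , 0.3998]), 'grasp': array([0.5164, 0.054 , 0.2528]), 'phi': np.float64(-0.0632), 'ydir': array([ 4.e-04,  1.e-04, -1.e+00]), 'F': array([0.85, 0.16, 0.27]), 'op': 0.496, 'q': array([-0.19,  0.56, -0.01,  1.89,  0.01,  0.69, -0.27])}
([-0.1969, -0.0002, -0.0238], [-0.0005, 0.0023, -0.0002], 'rad', np.float64(0.002))
```

Call:
{"api": "arm_command", "payload": {"deltas": [{"dx":-0.045,"dy":0,"dz":-0.006,"wx":0,"wy":0,"wz":0},{"dx":-0.09,"dy":0,"dz":-0.011,"wx":0,"wy":0,"wz":0},{"dx":-0.135,"dy":0,"dz":-0.016,"wx":0,"wy":0,"wz":0},{"dx":-0.175,"dy":0,"dz":-0.021,"wx":0,"wy":0,"wz":0},{"dx":-0.196,"dy":0,"dz":-0.024,"wx":0,"wy":0,"wz":0}], "claw": 0.3}}

```text
clock: 8.45
tool_pos: [0.5042, 0.2541, 0.3997]
eef_rot: [-0.484, 0.515, -0.514, 0.486]
contact_force: [0.0, -0.8, -0.9]
opening: 0.649
```

Call:
{"api": "arm_command", "payload": {"deltas": [{"dx":0,"dy":0.05,"dz":0,"wx":0,"wy":0,"wz":0},{"dx":0,"dy":0.09,"dz":0,"wx":0,"wy":0,"wz":0},{"dx":0,"dy":0.1,"dz":0,"wx":0,"wy":0,"wz":0},{"dx":0,"dy":0.1,"dz":0,"wx":0,"wy":0,"wz":0},{"dx":0,"dy":0.1,"dz":0,"wx":0,"wy":0,"wz":0}]}}

```text
clock: 8.95
tool_pos: [0.5059, 0.2498, 0.3011]
eef_rot: [0.483, -0.516, 0.516, -0.485]
contact_force: [-0.2, -1.0, 0.2]
opening: 0.648
```

```bash
python3 w.py w6
```

```text
{'t': 8.95, 'tcp': array([0.5059, 0.2498, 0.3011]), 'grasp': array([0.5062, 0.2499, 0.1541]), 'phi': np.float64(-0.0642), 'ydir': array([ 0.0022,  0.0011, -1.    ]), 'F': array([-0.25, -1.01,  0.22]), 'op': 0.648, 'q': array([-0.55,  0.75,  0.01,  1.85, -0.02,  0.53, -0.59])}
```

View pics/w6.png

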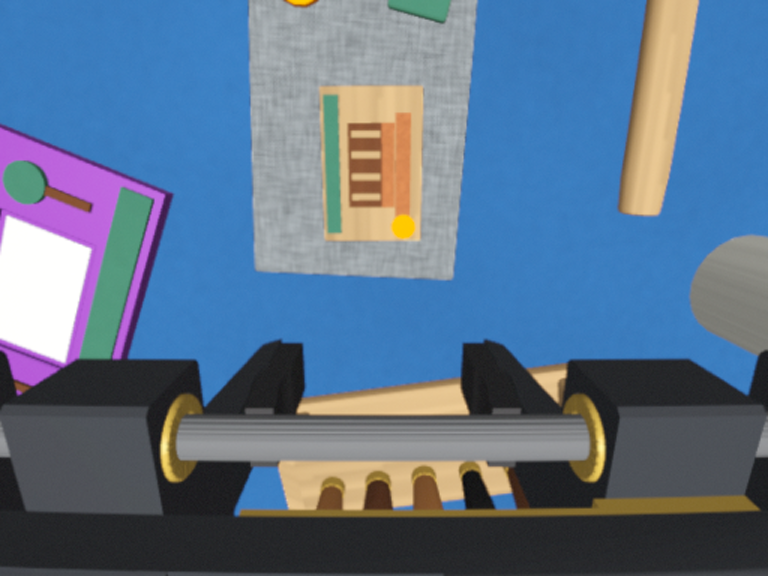

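The inlay is clear on the mat, with its plate at (372,164), block at (371,165), roof and sun to the right (+x). The fingertips are just above rack height here, so I won't descend until I'm over the mat.

```bash
python3 - <<'E'
from m import *
import pickle
s,c=pickle.load(open('pics/w6.pkl','rb'));im=np.load('pics/w6.npy')
hsv=cv2.cvtColor(im,cv2.COLOR_RGB2HSV);H,S,V=[hsv[...,i].astype(int) for i in range(3)]
m=np.zeros(S.shape,bool);sl=(slice(45,172),slice(200,295));m[sl]=((H<85)&(S>70))[sl]
m=cv2.morphologyEx(m.astype(np.uint8),cv2.MORPH_CLOSE,np.ones((7,7)))
q=quad(m);print(q.round(1).tolist());print('plate',rect(onplane(c,q,.010)))
b=np.array([[348,123],[395.,123],[394,208],[348,208]])/1.5
print('block',rect(onplane(c,b,.026)))
E
python3 d.py .506 .321 .30 -.065
```

```text
[[213.3, 58.0], [281.4, 56.6], [278.7, 159.0], [216.6, 159.0]]
plate (array([0.50524328, 0.3219238 ]), np.float64(-0.06741817437954989), array([58.5, 88.6, 58. , 87.4]))
block (array([0.50553988, 0.32107472]), np.float64(-0.076810276536039), array([25.8, 46.2, 26.5, 46.2]))
{'t': 9.0, 'tcp': array([0.506 , 0.2499, 0.3016]), 'grasp': array([0.5065, 0.2501, 0.1546]), 'phi': np.float64(-0.0642), 'ydir': array([ 0.0032,  0.0017, -1.    ]), 'F': array([ 0.66,  0.24, -0.02]), 'op': 0.649, 'q': array([-0.55,  0.75,  0.01,  1.85, -0.02,  0.53, -0.59])}
([-0.071, 0.0017, -0.0046], [-0.0039, 0.0011, -0.0024], 'rad', np.float64(0.004))
```

Call:
{"api": "arm_command", "payload": {"deltas": [{"dx":-0.03,"dy":0,"dz":-0.002,"wx":0,"wy":0.005,"wz":0},{"dx":-0.06,"dy":0,"dz":-0.005,"wx":0,"wy":0.005,"wz":0},{"dx":-0.072,"dy":0,"dz":-0.005,"wx":0,"wy":0.005,"wz":0},{"dx":-0.072,"dy":0.03,"dz":-0.005,"wx":0,"wy":0.005,"wz":0},{"dx":-0.072,"dy":0.06,"dz":-0.005,"wx":0,"wy":0.005,"wz":0}], "claw": 0}}

```text
clock: 9.5
tool_pos: [0.5057, 0.3223, 0.2412]
eef_rot: [0.481, -0.516, 0.517, -0.485]
contact_force: [0.9, 0.0, -0.6]
opening: 0.502
```

Call:
{"api": "arm_command", "payload": {"deltas": [{"dx":0,"dy":0,"dz":0,"wx":0,"wy":0,"wz":0},{"dx":0,"dy":0,"dz":0,"wx":0,"wy":0,"wz":0},{"dx":0,"dy":0,"dz":0,"wx":0,"wy":0,"wz":0},{"dx":0,"dy":0,"dz":0,"wx":0,"wy":0,"wz":0},{"dx":0,"dy":0,"dz":0,"wx":0,"wy":0,"wz":0}]}}

```text
clock: 10.0
tool_pos: [0.505, 0.3221, 0.241]
eef_rot: [0.482, -0.517, 0.517, -0.484]
contact_force: [-0.4, -0.1, -0.1]
opening: 0.501
```

```bash
python3 d.py .5055 .3217 .18 -.070
```

```text
{'t': 10.0, 'tcp': array([0.505 , 0.3221, 0.241 ]), 'grasp': array([0.5053, 0.3223, 0.094 ]), 'phi': np.float64(-0.0676), 'ydir': array([ 0.0017,  0.0012, -1.    ]), 'F': array([-0.45, -0.15, -0.06]), 'op': 0.501, 'q': array([-0.66,  0.88,  0.02,  1.77, -0.04,  0.49, -0.68])}
([0.0004, 0.061, 0.0004], [-0.0021, 0.003, -0.0017], 'rad', np.float64(0.003))
```

Call:
{"api": "arm_command", "payload": {"deltas": [{"dx":0,"dy":0.02,"dz":0,"wx":0,"wy":0.003,"wz":0},{"dx":0,"dy":0.04,"dz":0,"wx":0,"wy":0.003,"wz":0},{"dx":0,"dy":0.055,"dz":0,"wx":0,"wy":0.003,"wz":0},{"dx":0,"dy":0.061,"dz":0,"wx":0,"wy":0.003,"wz":0},{"dx":0,"dy":0.061,"dz":0,"wx":0,"wy":0.003,"wz":0}]}}

```text
clock: 10.5
tool_pos: [0.5045, 0.3219, 0.1781]
eef_rot: [-0.483, 0.517, -0.517, 0.482]
contact_force: [0.0, -0.4, 0.1]
opening: 0.498
```

```bash
python3 w.py w7;python3 d.py .5055 .3217 .18 -.070
```

```text
{'t': 10.5, 'tcp': array([0.5045, 0.3219, 0.1781]), 'grasp': array([0.5043, 0.3218, 0.0311]), 'phi': np.float64(-0.0697), 'ydir': array([-1.e-03, -7.e-04, -1.e+00]), 'F': array([ 0.  , -0.36,  0.1 ]), 'op': 0.498, 'q': array([-0.65,  0.99,  0.02,  1.78, -0.04,  0.38, -0.68])}
{'t': 10.55, 'tcp': array([0.5047, 0.322 , 0.1788]), 'grasp': array([0.5047, 0.322 , 0.0318]), 'phi': np.float64(-0.0698), 'ydir': array([-0.,  0., -1.]), 'F': array([-0.1 , -0.24,  0.13]), 'op': 0.498, 'q': array([-0.65,  0.98,  0.02,  1.78, -0.04,  0.38, -0.68])}
([0.0003, -0.0012, 0.0008], [0.0, 0.0002, -0.0], 'rad', np.float64(0.0))
```

View pics/w7.png

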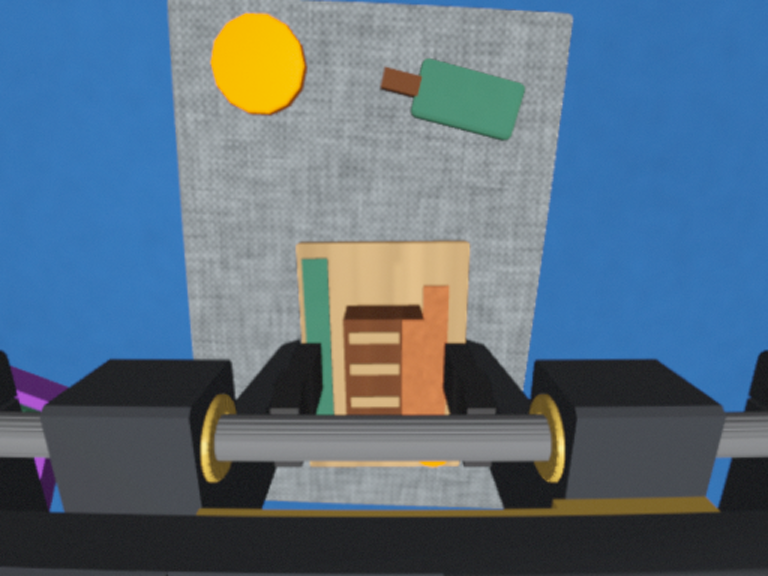

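The block is centred between the fingers (384,360) and square to them. I'll close.

Call:
{"api": "arm_command", "payload": {"deltas": [{"dx":0,"dy":-0.001,"dz":0,"wx":0,"wy":0,"wz":0},{"dx":0,"dy":-0.001,"dz":0,"wx":0,"wy":0,"wz":0},{"dx":0,"dy":-0.001,"dz":0,"wx":0,"wy":0,"wz":0},{"dx":0,"dy":-0.001,"dz":0,"wx":0,"wy":0,"wz":0},{"dx":0,"dy":-0.001,"dz":0,"wx":0,"wy":0,"wz":0}], "claw": -1, "grip_force": 20}}

```text
clock: 11.05
tool_pos: [0.5049, 0.3222, 0.1805]
eef_rot: [0.482, -0.517, 0.517, -0.483]
contact_force: [-0.2, 0.3, 5.5]
opening: 0.297
```

Call:
{"api": "arm_command", "payload": {"deltas": [{"dx":0,"dy":0,"dz":0,"wx":0,"wy":0,"wz":0},{"dx":0,"dy":-0.005,"dz":0,"wx":0,"wy":0,"wz":0},{"dx":0,"dy":-0.02,"dz":0,"wx":0,"wy":0,"wz":0},{"dx":0,"dy":-0.035,"dz":0,"wx":0,"wy":0,"wz":0},{"dx":0,"dy":-0.05,"dz":0,"wx":0,"wy":0,"wz":0}]}}

```text
clock: 11.55
tool_pos: [0.5048, 0.322, 0.2314]
eef_rot: [0.482, -0.517, 0.517, -0.483]
contact_force: [-0.7, -0.6, -0.6]
opening: 0.292
```

```bash
python3 w.py w8
```

```text
{'t': 11.55, 'tcp': array([0.5048, 0.322 , 0.2314]), 'grasp': array([0.5049, 0.3221, 0.0844]), 'phi': np.float64(-0.0698), 'ydir': array([ 7.e-04,  5.e-04, -1.e+00]), 'F': array([-0.73, -0.55, -0.58]), 'op': 0.292, 'q': array([-0.66,  0.9 ,  0.02,  1.77, -0.04,  0.47, -0.68])}
```

View pics/w8.png

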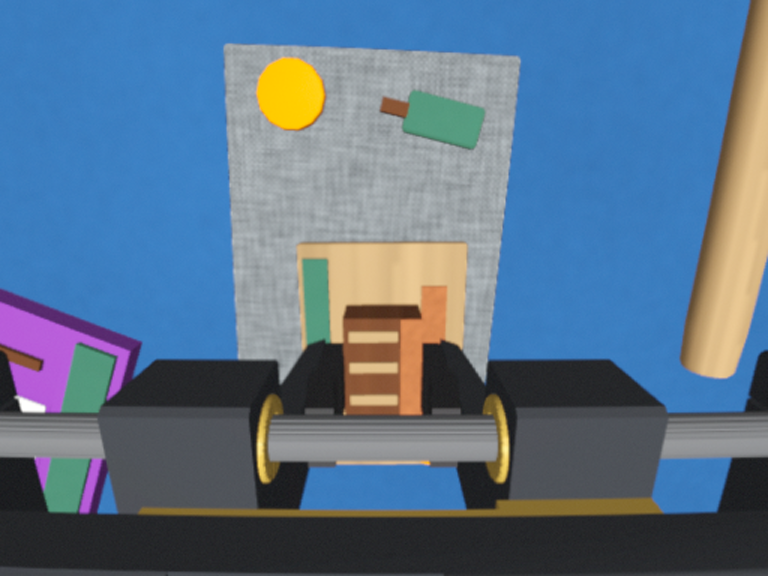

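Lifted and level; the block is at (384,360) in the fingers (opening 0.292, i.e. 25.7 mm, matching 26). I'll check the inlay's place in the tool frame.

```bash
cat > inl.py <<'E'
import sys,pickle;from h import *
n=sys.argv[1];z=float(sys.argv[2]) if len(sys.argv)>2 else .1765
s,c=pickle.load(open(f'pics/{n}.pkl','rb'));im=np.load(f'pics/{n}.npy')
hsv=cv2.cvtColor(im,cv2.COLOR_RGB2HSV);H,S,V=[hsv[...,i].astype(int) for i in range(3)]
p,R=T(s);zt=p[2]-z+.006
wood=((H<85)&(S>50)&(V>80)).astype(np.uint8); 
tops=[];xs=range(225,285,4)   # far edge rows
def cross(line,lo,hi): # strongest luminance/sat edge, subpixel
    g=np.abs(np.diff(line.astype(float)))[lo:hi];i=int(np.argmax(g));j=slice(max(i-1,0),i+2);return lo+np.sum(np.arange(len(g))[j]*g[j])/g[j].sum()+.5
Hm=cv2.cvtColor(im,cv2.COLOR_RGB2LAB)[...,2].astype(float)
e=np.array([[x,cross(Hm[:,x],145,180)] for x in xs if True])
W=onplane(c,e,zt);L=R.inv().apply(W-p);print('far edge tool x mean',L[:,0].mean().round(4),'std',L[:,0].std().round(5),'slope',np.polyfit(L[:,2],L[:,0],1)[0].round(4))
for lo,hi,nm in((185,215,'left'),(295,325,'right')):
    e=np.array([[cross(Hm[y],lo,hi),y] for y in range(166,205,4)]);L=R.inv().apply(onplane(c,e,zt)-p);print(nm,'tool z',np.median(L[:,2]).round(4),'slope',np.polyfit(L[:,0],L[:,2],1)[0].round(3),e[:,0].round(1))
E
python3 inl.py w8;python3 inl.py w7
```

```text
far edge tool x mean -0.0451 std 0.0001 slope -0.0089
left tool z -0.0293 slope 0.002 [197.5 197.6 197.7 197.8 198.2 198.5 198.6 198.8 199.2 199.4]
right tool z 0.0301 slope 0.004 [311.2 310.9 310.9 310.7 310.4 310.2 309.9 309.8 309.8 309.4]
far edge tool x mean -0.0454 std 6e-05 slope -0.0063
left tool z -0.0295 slope 0.008 [196.8 197.2 197.4 197.6 197.7 197.9 198.4 198.7 198.7 199.2]
right tool z 0.0309 slope 0.007 [312.7 312.6 312.4 312.2 311.9 311.9 311.8 311.5 311.3 310.9]
```

Call:
{"api": "arm_command", "payload": {"deltas": [{"dx":0,"dy":-0.03,"dz":0,"wx":0,"wy":0,"wz":0},{"dx":0,"dy":-0.06,"dz":0,"wx":0,"wy":0,"wz":0},{"dx":0,"dy":-0.09,"dz":0,"wx":0,"wy":0,"wz":0},{"dx":0,"dy":-0.12,"dz":0,"wx":0,"wy":0,"wz":0},{"dx":0,"dy":-0.14,"dz":0,"wx":0,"wy":0,"wz":0}]}}

```text
clock: 12.1
tool_pos: [0.5048, 0.322, 0.3727]
eef_rot: [0.481, -0.517, 0.517, -0.483]
contact_force: [1.0, 0.1, -1.0]
opening: 0.292
```

```bash
python3 d.py .5473 -.112 .37 -.2355
```

```text
{'t': 12.1, 'tcp': array([0.5048, 0.322 , 0.3727]), 'grasp': array([0.5052, 0.3223, 0.2257]), 'phi': np.float64(-0.07), 'ydir': array([ 0.0027,  0.002 , -1.    ]), 'F': array([ 0.97,  0.14, -0.96]), 'op': 0.292, 'q': array([-0.67,  0.69,  0.04,  1.69, -0.04,  0.76, -0.68])}
([0.4299, 0.0019, 0.0727], [-0.003, 0.2107, -0.003], 'rad', np.float64(0.166))
```

Moving gently, in three calls.

Call:
{"api": "arm_command", "payload": {"deltas": [{"dx":0.015,"dy":0,"dz":0.002,"wx":0,"wy":0.01,"wz":0},{"dx":0.045,"dy":0,"dz":0.007,"wx":0,"wy":0.03,"wz":0},{"dx":0.08,"dy":0,"dz":0.013,"wx":0,"wy":0.05,"wz":0},{"dx":0.115,"dy":0,"dz":0.019,"wx":0,"wy":0.07,"wz":0},{"dx":0.15,"dy":0,"dz":0.025,"wx":0,"wy":0.09,"wz":0}]}}

```text
clock: 12.6
tool_pos: [0.5184, 0.1679, 0.3688]
eef_rot: [-0.464, 0.534, -0.534, 0.462]
contact_force: [0.8, 0.0, -0.6]
opening: 0.295
```

```bash
python3 d.py .5473 -.112 .37 -.2355
```

```text
{'t': 12.6, 'tcp': array([0.5184, 0.1679, 0.3688]), 'grasp': array([0.5182, 0.1677, 0.2218]), 'phi': np.float64(-0.1419), 'ydir': array([-0.0018, -0.0014, -1.    ]), 'F': array([ 0.79,  0.02, -0.63]), 'op': 0.295, 'q': array([-0.42,  0.63,  0.03,  1.85, -0.03,  0.66, -0.51])}
([0.273, -0.0008, 0.0682], [0.0019, 0.1191, 0.0022], 'rad', np.float64(0.094))
```

Call:
{"api": "arm_command", "payload": {"deltas": [{"dx":0.035,"dy":0,"dz":0.009,"wx":0,"wy":0.02,"wz":0},{"dx":0.07,"dy":0,"dz":0.018,"wx":0,"wy":0.04,"wz":0},{"dx":0.105,"dy":0,"dz":0.027,"wx":0,"wy":0.06,"wz":0},{"dx":0.14,"dy":0,"dz":0.036,"wx":0,"wy":0.08,"wz":0},{"dx":0.175,"dy":0,"dz":0.044,"wx":0,"wy":0.1,"wz":0}]}}

```text
clock: 13.1
tool_pos: [0.5372, -0.0114, 0.3689]
eef_rot: [-0.443, 0.552, -0.552, 0.441]
contact_force: [1.1, 0.3, -0.8]
opening: 0.291
```

```bash
python3 d.py .5473 -.112 .37 -.2355
```

```text
{'t': 13.1, 'tcp': array([ 0.5372, -0.0114,  0.3689]), 'grasp': array([ 0.5369, -0.0115,  0.2219]), 'phi': np.float64(-0.2208), 'ydir': array([-2.e-03, -6.e-04, -1.e+00]), 'F': array([ 1.12,  0.31, -0.85]), 'op': 0.291, 'q': array([-0.08,  0.62,  0.02,  1.88, -0.02,  0.65, -0.27])}
([0.0959, -0.0011, 0.0319], [0.0023, 0.0187, 0.0014], 'rad', np.float64(0.015))
```

Call:
{"api": "arm_command", "payload": {"deltas": [{"dx":0.03,"dy":0,"dz":0.01,"wx":0,"wy":0.01,"wz":0},{"dx":0.06,"dy":0,"dz":0.02,"wx":0,"wy":0.018,"wz":0},{"dx":0.083,"dy":0,"dz":0.028,"wx":0,"wy":0.018,"wz":0},{"dx":0.096,"dy":0,"dz":0.032,"wx":0,"wy":0.018,"wz":0},{"dx":0.096,"dy":0,"dz":0.032,"wx":0,"wy":0.018,"wz":0}]}}

```text
clock: 13.6
tool_pos: [0.5477, -0.1121, 0.3691]
eef_rot: [-0.438, 0.556, -0.556, 0.437]
contact_force: [0.9, -0.6, -1.2]
opening: 0.292
```

Call:
{"api": "arm_command", "payload": {"deltas": [{"dx":0,"dy":0.02,"dz":0,"wx":0,"wy":0,"wz":0},{"dx":0,"dy":0.045,"dz":0,"wx":0,"wy":0,"wz":0},{"dx":0,"dy":0.065,"dz":0,"wx":0,"wy":0,"wz":0},{"dx":0,"dy":0.08,"dz":0,"wx":0,"wy":0,"wz":0},{"dx":0,"dy":0.08,"dz":0,"wx":0,"wy":0,"wz":0}]}}

```text
clock: 14.1
tool_pos: [0.5475, -0.1074, 0.2877]
eef_rot: [-0.44, 0.556, -0.553, 0.438]
contact_force: [-0.3, -0.6, -0.1]
opening: 0.292
```

```bash
python3 w.py w9;python3 inl.py w9; python3 d.py .5473 -.112 .2305 -.2355
```

```text
{'t': 14.1, 'tcp': array([ 0.5475, -0.1074,  0.2877]), 'grasp': array([ 0.5468, -0.1071,  0.1407]), 'phi': np.float64(-0.2305), 'ydir': array([-0.0049,  0.0021, -1.    ]), 'F': array([-0.32, -0.63, -0.11]), 'op': 0.292, 'q': array([ 0.11,  0.77, -0.  ,  1.87,  0.  ,  0.5 , -0.12])}
far edge tool x mean -0.0492 std 0.0011 slope 0.0395
left tool z -0.0295 slope 0.001 [197.3 197.5 197.5 197.6 197.8 198.3 198.5 198.5 198.8 199.3]
right tool z 0.0313 slope 0.033 [311.4 312.8 313.4 313.1 312.9 312.7 312.4 312.1 311.9 311.7]
{'t': 14.15, 'tcp': array([ 0.5481, -0.1078,  0.2889]), 'grasp': array([ 0.5477, -0.1076,  0.1419]), 'phi': np.float64(-0.2309), 'ydir': array([-0.0026,  0.0015, -1.    ]), 'F': array([ 0.1 , -0.15, -0.71]), 'op': 0.292, 'q': array([ 0.11,  0.77, -0.  ,  1.87,  0.  ,  0.5 , -0.12])}
([0.0043, 0.0584, 0.0004], [0.0037, 0.0059, -0.0011], 'rad', np.float64(0.006))
```

View pics/w9.png

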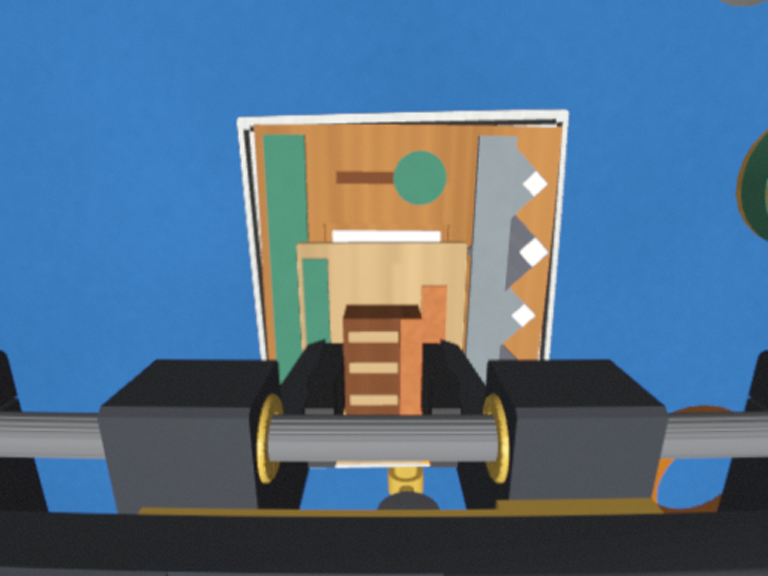

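The inlay is still square in the grip (far edge at row 243). The far-edge fit is disturbed by the film behind it, so that reading doesn't count. Same way up: roof is on the mountain side. I'll descend part-way slowly and let it settle.

Call:
{"api": "arm_command", "payload": {"deltas": [{"dx":0.001,"dy":0.005,"dz":0,"wx":0,"wy":0.003,"wz":0},{"dx":0.001,"dy":0.015,"dz":0,"wx":0,"wy":0.003,"wz":0},{"dx":0.001,"dy":0.025,"dz":0,"wx":0,"wy":0.003,"wz":0},{"dx":0.001,"dy":0.032,"dz":0,"wx":0,"wy":0.003,"wz":0},{"dx":0.001,"dy":0.035,"dz":0,"wx":0,"wy":0.003,"wz":0}]}}

```text
clock: 14.65
tool_pos: [0.548, -0.1104, 0.2537]
eef_rot: [-0.438, 0.556, -0.555, 0.437]
contact_force: [-1.2, -0.3, -0.2]
opening: 0.292
```

Call:
{"api": "arm_command", "payload": {"deltas": [{"dx":0,"dy":0,"dz":0,"wx":0,"wy":0,"wz":0},{"dx":0,"dy":0,"dz":0,"wx":0,"wy":0,"wz":0},{"dx":0,"dy":0,"dz":0,"wx":0,"wy":0,"wz":0},{"dx":0,"dy":0,"dz":0,"wx":0,"wy":0,"wz":0},{"dx":0,"dy":0,"dz":0,"wx":0,"wy":0,"wz":0}]}}

```text
clock: 15.15
tool_pos: [0.5484, -0.1105, 0.2549]
eef_rot: [0.438, -0.555, 0.555, -0.438]
contact_force: [-0.0, 0.3, 0.3]
opening: 0.295
```

```bash
python3 w.py w10; python3 d.py .5473 -.112 .2305 -.2355
python3 - <<'E'
from plant import r
import cv2,numpy as np
im=r.snapshot('scene');np.save('pics/sc2.npy',im);cv2.imwrite('pics/sc2.png',cv2.resize(im[130:240,90:240,::-1],(750,550),interpolation=cv2.INTER_CUBIC))
E
```

```text
{'t': 15.15, 'tcp': array([ 0.5484, -0.1105,  0.2549]), 'grasp': array([ 0.5485, -0.1105,  0.1079]), 'phi': np.float64(-0.2355), 'ydir': array([ 4.e-04,  0.e+00, -1.e+00]), 'F': array([-0.04,  0.26,  0.26]), 'op': 0.295, 'q': array([ 0.12,  0.83, -0.  ,  1.89,  0.  ,  0.43, -0.12])}
{'t': 15.2, 'tcp': array([ 0.5484, -0.1105,  0.2549]), 'grasp': array([ 0.5485, -0.1105,  0.1079]), 'phi': np.float64(-0.2355), 'ydir': array([ 4.e-04,  0.e+00, -1.e+00]), 'F': array([-0.06, -0.58,  0.07]), 'op': 0.286, 'q': array([ 0.12,  0.83, -0.  ,  1.89,  0.  ,  0.43, -0.12])}
([0.0017, 0.0244, -0.0007], [-0.0005, -0.0, -0.0001], 'rad', np.float64(0.0))
```

View pics/w10.png

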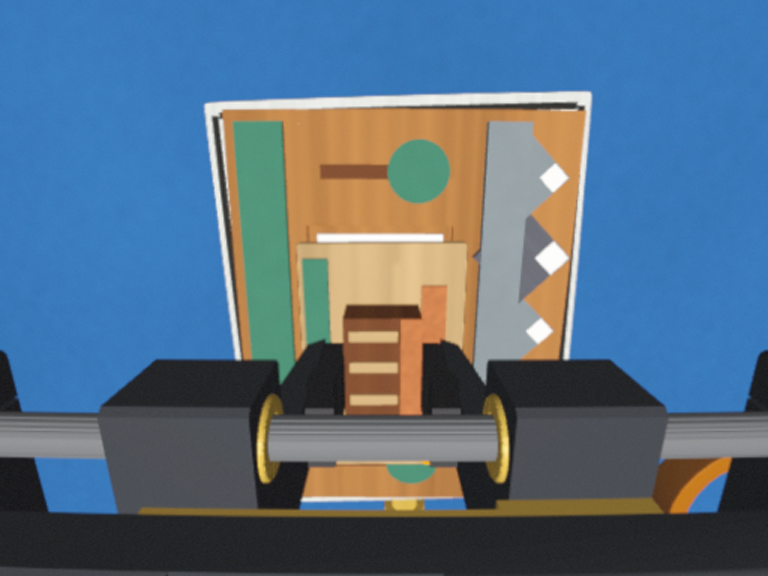

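View pics/sc2.png

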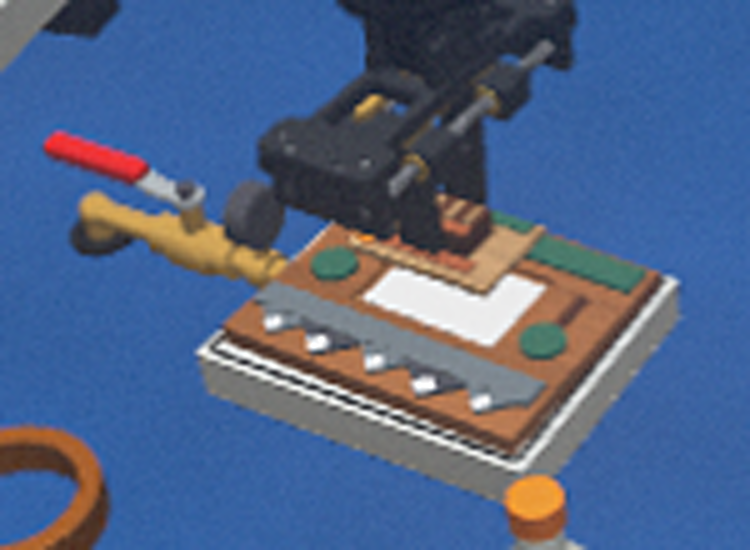

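The wrist view shows the film's far edge at (317–443, 235) just behind the inlay edge at row 243. The scene view shows the inlay level above the panel and the lever in line. I'll check the pocket again from this view.

Run:
```python
from h import *
import pickle
s,c=pickle.load(open('pics/w10.pkl','rb'));p,R=T(s)
f=np.array([[317,234],[443,234]])/1.5
W=onplane(c,f,.040);L=R.inv().apply(W-p);print('film far edge tool',L.round(4))
m=W.mean(0);d=down(-.2355).as_matrix()[:,0];print('pocket est',m+.043*d,'yaw',np.arctan2(*(W[1]-W[0])[[1,0]]))
g=np.array([[308,237],[452,237]])/1.5;print('recess rim mid',onplane(c,g,.044).mean(0))
e=np.array([[298,243],[466,243]])/1.5;print('inlay far edge tool',R.inv().apply(onplane(c,e,p[2]-.1765+.006)-p).round(4))
```

```text
film far edge tool [[-0.0415  0.2149 -0.0285]
 [-0.0415  0.2149  0.0277]]
pocket est [ 0.54774521 -0.11189133  0.04      ] yaw -0.23580674675002622
recess rim mid [ 0.55762324 -0.07079964  0.044     ]
inlay far edge tool [[-0.0447  0.1705 -0.0285]
 [-0.0447  0.1705  0.0296]]
```

Call:
{"api": "arm_command", "payload": {"deltas": [{"dx":0.0017,"dy":0.003,"dz":-0.0006,"wx":0,"wy":0,"wz":0},{"dx":0.0017,"dy":0.009,"dz":-0.0006,"wx":0,"wy":0,"wz":0},{"dx":0.0017,"dy":0.015,"dz":-0.0006,"wx":0,"wy":0,"wz":0},{"dx":0.0017,"dy":0.02,"dz":-0.0006,"wx":0,"wy":0,"wz":0},{"dx":0.0017,"dy":0.023,"dz":-0.0006,"wx":0,"wy":0,"wz":0}]}}

```text
clock: 15.75
tool_pos: [0.5472, -0.1119, 0.2309]
eef_rot: [-0.438, 0.556, -0.555, 0.438]
contact_force: [-0.5, 0.5, -0.4]
opening: 0.292
```

Call:
{"api": "arm_command", "payload": {"deltas": [{"dx":0,"dy":0,"dz":0,"wx":0,"wy":0,"wz":0},{"dx":0,"dy":0,"dz":0,"wx":0,"wy":0,"wz":0},{"dx":0,"dy":0,"dz":0,"wx":0,"wy":0,"wz":0},{"dx":0,"dy":0,"dz":0,"wx":0,"wy":0,"wz":0},{"dx":0,"dy":0,"dz":0,"wx":0,"wy":0,"wz":0}]}}

```text
clock: 16.25
tool_pos: [0.5474, -0.112, 0.2319]
eef_rot: [0.438, -0.555, 0.555, -0.438]
contact_force: [-0.8, 0.7, -0.8]
opening: 0.288
```

```bash
python3 w.py w11; python3 d.py .5475 -.112 .2305 -.2355
python3 - <<'E'
from plant import r
import cv2,numpy as np
im=r.snapshot('scene');np.save('pics/sc3.npy',im);cv2.imwrite('pics/sc3.png',cv2.resize(im[130:240,90:240,::-1],(750,550),interpolation=cv2.INTER_CUBIC))
im=r.snapshot('top');np.save('pics/top3.npy',im);cv2.imwrite('pics/top3.png',cv2.resize(im[:,:,::-1],(768,576),interpolation=cv2.INTER_CUBIC))
E
```

```text
{'t': 16.25, 'tcp': array([ 0.5474, -0.112 ,  0.2319]), 'grasp': array([ 0.5475, -0.112 ,  0.0849]), 'phi': np.float64(-0.2354), 'ydir': array([ 4.e-04,  0.e+00, -1.e+00]), 'F': array([-0.76,  0.67, -0.8 ]), 'op': 0.288, 'q': array([ 0.12,  0.87, -0.  ,  1.9 ,  0.  ,  0.38, -0.12])}
{'t': 16.3, 'tcp': array([ 0.5474, -0.112 ,  0.2319]), 'grasp': array([ 0.5475, -0.112 ,  0.0849]), 'phi': np.float64(-0.2355), 'ydir': array([ 3.e-04,  0.e+00, -1.e+00]), 'F': array([-0.66,  0.51, -0.92]), 'op': 0.293, 'q': array([ 0.12,  0.87, -0.  ,  1.9 ,  0.  ,  0.38, -0.12])}
([0.0, 0.0014, 0.0001], [-0.0004, 0.0001, -0.0001], 'rad', np.float64(0.0))
```

View pics/w11.png

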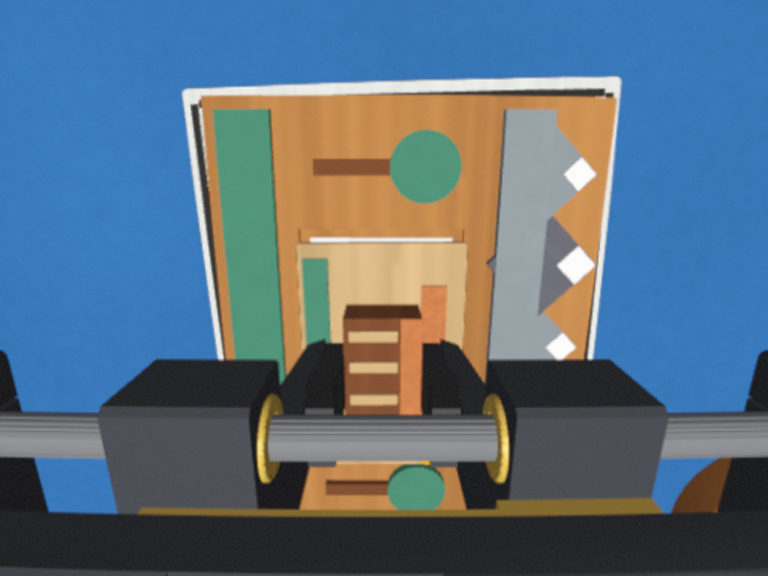

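View pics/sc3.png

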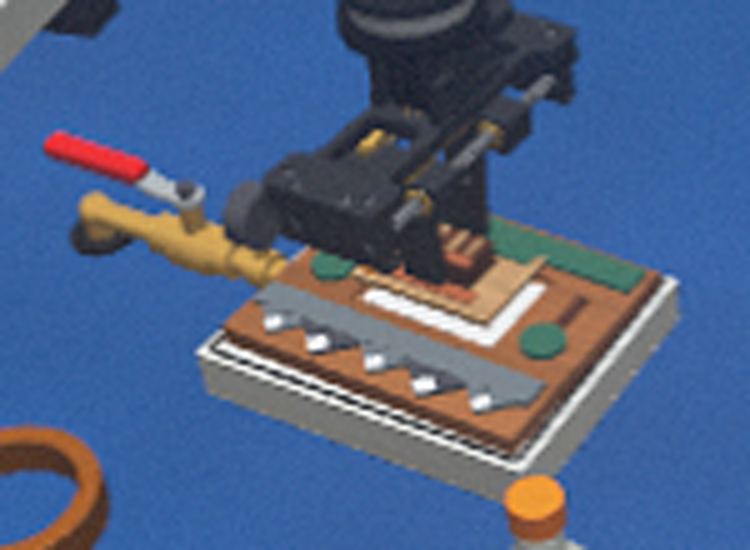

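View pics/top3.png

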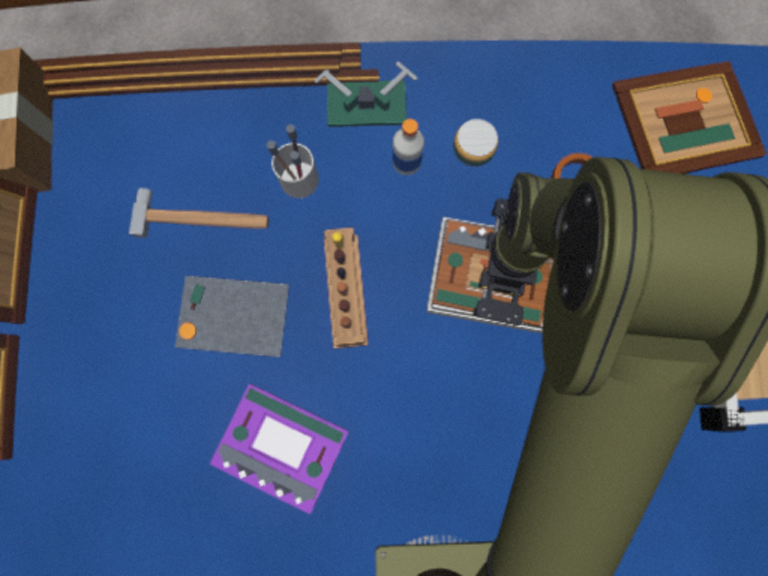

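The inlay hovers at (382,330) over the film. Its outline is centred on the pocket rim (300–463 against 298–466 px) and parallel to it, with clear daylight in the scene view. The mat pieces, rack, glue, can, tin and hammer look unmoved. Handing in.

Run:
```python
from plant import r
print(r.finish_job())
```

```text
the job is handed in; nothing more can be done
None
```

The job is handed in at about 16 s: the valve is open and the inlay is held above its pocket, ready for you to check the fit. No verdict came back, so everything below is from my own measurements.

**Valve:** I pinched the red lever and swung it round until it met the stop. The reaction there was about 12 N, against about 3 N of friction. After I let go, it stayed in line with the pipe in the pictures.

**Inlay:** I gripped the temple block, carried it over the rack with its underside about 60 mm above the tallest handle, and stopped over the pocket. My last checks showed:

| Check | Result |
|---|---|
| Height of underside above panel face | about 11 mm, worked out from the arm's height |
| Offset from pocket centre | within about 1 mm; the camera calibration is only good to about 2 mm |
| Yaw | arm within 0.001 rad of the measured pocket yaw; the inlay sits within 0.01 rad of square in the grip |
| Tilt of the tool | below 0.001 rad |
| Way up | roof line on the mountain side |
| Contact force on the arm | below 1.3 N, which is sensor noise |

- **Surroundings:** in the last top view the mat pieces, rack, glue, can, tin and hammer look unmoved. The arm hides most of the tape roll in that view, but it looked in place in the scene view.
- **Disagreements:** two automatic edge fits gave poor results, the panel outline and the inlay's far edge against the film. I used the pocket film corners and hand-read edges instead, and those agreed to about 0.5 mm.

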